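# Set up the battery burn-in tray

### The job

Set up the burn-in tray: stand every loose battery pack upright in one row along the middle of the tray, square to it, starting from the end stop, with a gap of one spacer block between the stop and the first pack and between neighbours; set the gaps by stepping the spacer block along the row from the stop (leave it in the gap until the pack stands beside it), then stand it back on its rubber pad. Next lock the load box: put the locating pin through the slot in the cover plate and slide its tip along until it drops fully home in the hidden hole. Last, swing the lever on the load box upright, and leave the tools and bottle on the bench where they are.

Things in the scene. Friction and masses are not known exactly. Their poses are not given: they have to be found in the camera images.
- tray: burn-in tray, fixed: flat grey plate 120 (x) x 300 (y) x 12 mm with two copper strips along its length. Origin: centre of its underside. The packs and the spacer stand on its top, 12 mm above the origin; the row runs along its y axis on its centre line (x = 0), from the end stop towards -y
- stop_face (a point): foot of the face of the aluminium end stop that the row starts from, on the tray's centre line and on the tray's top (135 mm along the tray's +y from its origin; same axes as the tray). The stop is 100 mm wide and rises 45 mm above the tray's top
- pack1_center (a point): centre of a battery pack, white plastic with a grey band near the top, 60 (x) x 45 (y) x 70 mm (z up), about 0.3 kg, the 2 or 3 packs are alike and any order will do (may be absent). In the row its y axis lies along the tray's y axis (either way round), so the gaps lie between its 60 mm wide faces; grip it across its 60 mm length
- pack2_center (a point): centre of a battery pack, white plastic with a grey band near the top, 60 (x) x 45 (y) x 70 mm (z up), about 0.3 kg, the 2 or 3 packs are alike and any order will do (may be absent). In the row its y axis lies along the tray's y axis (either way round), so the gaps lie between its 60 mm wide faces; grip it across its 60 mm length
- pack3_center (a point): centre of a battery pack, white plastic with a grey band near the top, 60 (x) x 45 (y) x 70 mm (z up), about 0.3 kg, the 2 or 3 packs are alike and any order will do (may be absent). In the row its y axis lies along the tray's y axis (either way round), so the gaps lie between its 60 mm wide faces; grip it across its 60 mm length
- spacer_center (a point): centre of the spacer block, plain aluminium, 60 (x) x 25 (y) x 50 mm (z up), stands upright on the rubber pad at the start; its 25 mm thickness (y) is the gap. About 0.2 kg; grip it across its 60 mm length
- pad: rubber pad of the spacer block, fixed, black, 110 x 90 x 6 mm, origin at the centre of its underside, top 6 mm above the origin
- box: load box, fixed: white box 120 (x) x 250 (y, from -120 to +130) x 60 mm with an aluminium cover plate on top; origin on its underside. The slot is on its -y part, the lever on its +y part
- slot_center (a point): centre of the cover plate's slot, at the plate's top (axes as the box; 60 mm above its underside, 40 mm to its -y). Slot 16 (x) x 60 mm (y), closed to the eye by soft brush lips that the pin passes freely. 20 mm below is a flat latch block the pin tip slides on, with a hidden hole, 14 mm wide, 30 mm deep, on the slot's centre line, anywhere within 18 mm of the slot's centre (it varies)
- pin_head (a point): centre of the black square head of the locating pin, 30 x 30 x 28 mm; z up. Under it a steel shank, 12 mm diameter, 75 mm long; the tip (tapered to 7 mm over 4 mm) is 89 mm below this point. Starts upright, tip 25 mm down a 14.5 mm hole in a wooden block 60 x 60 x 30 mm. With the tip on the latch block this point is 129 mm above the box's underside, fully home 99 mm
- lever (a joint): lever on the load box, rad: 0 leaning 0.7 rad to the box's -x (towards the robot), 0.7 upright, 1.4 leaning 0.7 rad to +x. Turns about the box's y axis; stays where it is left (about 1.5 N at its ball)
- lever_tip (a point): centre of the lever's black ball, 26 mm diameter, at the end of the 10 mm rod, 85 mm from the hinge
- lever_hinge (a point): point on the lever's hinge axis, 75 mm above the box's underside and 85 mm along +y from its origin (same axes as the box)
- spray: white spray bottle on the bench, to be left alone; origin at the centre of its underside
- driver: screwdriver on the bench, to be left alone; origin at the centre of its underside
- meter: yellow multimeter on the bench, to be left alone; origin at the centre of its underside
- wrench: wrench on the bench, to be left alone; origin at the centre of its underside
There are look-alikes about, which are no part of the job. What is shaped like the part that bears pack1_center but blue, purple or red is not meant.

How it is judged:
On the way, in this order (a step that is already met when the one before it is completed fails the run):
1. a pack stands one spacer from the end stop, with the spacer block standing in that gap (y of spacer_center in the frame of tray between 0.1145 and 0.1305 m and x of spacer_center in the frame of tray between -0.025 and 0.025 m and z of spacer_center in the frame of tray between 0.03 and 0.045 m and ((y of pack1_center in the frame of tray between 0.0825 and 0.0925 m and z of pack1_center in the frame of tray between 0.042 and 0.052 m) or (y of pack2_center in the frame of tray between 0.0825 and 0.0925 m and z of pack2_center in the frame of tray between 0.042 and 0.052 m) or (y of pack3_center in the frame of tray between 0.0825 and 0.0925 m and z of pack3_center in the frame of tray between 0.042 and 0.052 m))), for 0.2 s.
2. a second pack stands one spacer further, with the spacer block in the gap between the two (y of spacer_center in the frame of tray between 0.0425 and 0.0625 m and x of spacer_center in the frame of tray between -0.025 and 0.025 m and z of spacer_center in the frame of tray between 0.03 and 0.045 m and ((y of pack1_center in the frame of tray between 0.0825 and 0.0925 m and z of pack1_center in the frame of tray between 0.042 and 0.052 m) or (y of pack2_center in the frame of tray between 0.0825 and 0.0925 m and z of pack2_center in the frame of tray between 0.042 and 0.052 m) or (y of pack3_center in the frame of tray between 0.0825 and 0.0925 m and z of pack3_center in the frame of tray between 0.042 and 0.052 m)) and ((y of pack1_center in the frame of tray between 0.0105 and 0.0245 m and z of pack1_center in the frame of tray between 0.042 and 0.052 m) or (y of pack2_center in the frame of tray between 0.0105 and 0.0245 m and z of pack2_center in the frame of tray between 0.042 and 0.052 m) or (y of pack3_center in the frame of tray between 0.0105 and 0.0245 m and z of pack3_center in the frame of tray between 0.042 and 0.052 m))), for 0.2 s.
3. every pack stands in the row with equal gaps and the spacer block is back on its pad (((y of pack1_center in the frame of tray between 0.0825 and 0.0925 m and z of pack1_center in the frame of tray between 0.042 and 0.052 m) or (y of pack2_center in the frame of tray between 0.0825 and 0.0925 m and z of pack2_center in the frame of tray between 0.042 and 0.052 m) or (y of pack3_center in the frame of tray between 0.0825 and 0.0925 m and z of pack3_center in the frame of tray between 0.042 and 0.052 m)) and ((y of pack1_center in the frame of tray between 0.0105 and 0.0245 m and z of pack1_center in the frame of tray between 0.042 and 0.052 m) or (y of pack2_center in the frame of tray between 0.0105 and 0.0245 m and z of pack2_center in the frame of tray between 0.042 and 0.052 m) or (y of pack3_center in the frame of tray between 0.0105 and 0.0245 m and z of pack3_center in the frame of tray between 0.042 and 0.052 m)) and ((y of pack1_center in the frame of tray between 0.0825 and 0.0925 m and z of pack1_center in the frame of tray between 0.042 and 0.052 m) or (y of pack1_center in the frame of tray between 0.0105 and 0.0245 m and z of pack1_center in the frame of tray between 0.042 and 0.052 m) or (y of pack1_center in the frame of tray between -0.0615 and -0.0435 m and z of pack1_center in the frame of tray between 0.042 and 0.052 m)) and ((y of pack2_center in the frame of tray between 0.0825 and 0.0925 m and z of pack2_center in the frame of tray between 0.042 and 0.052 m) or (y of pack2_center in the frame of tray between 0.0105 and 0.0245 m and z of pack2_center in the frame of tray between 0.042 and 0.052 m) or (y of pack2_center in the frame of tray between -0.0615 and -0.0435 m and z of pack2_center in the frame of tray between 0.042 and 0.052 m)) and ((y of pack3_center in the frame of tray between 0.0825 and 0.0925 m and z of pack3_center in the frame of tray between 0.042 and 0.052 m) or (y of pack3_center in the frame of tray between 0.0105 and 0.0245 m and z of pack3_center in the frame of tray between 0.042 and 0.052 m) or (y of pack3_center in the frame of tray between -0.0615 and -0.0435 m and z of pack3_center in the frame of tray between 0.042 and 0.052 m)) and x of pack1_center in the frame of tray between -0.012 and 0.012 m and angle between each of pack1_center, pack2_center, pack3_center, spacer_center's own z axis and vertical below 0.15 rad and angle between the x axis of each of pack1_center, pack2_center, pack3_center and the x axis of tray, either way round below 0.15 rad and x of pack2_center in the frame of tray between -0.012 and 0.012 m and x of pack3_center in the frame of tray between -0.012 and 0.012 m and (distance between pack1_center and pack2_center between 0.066 and 0.0745 m or distance between pack1_center and pack3_center between 0.066 and 0.0745 m) and (distance between pack2_center and pack1_center between 0.066 and 0.0745 m or distance between pack2_center and pack3_center between 0.066 and 0.0745 m) and (distance between pack3_center and pack1_center between 0.066 and 0.0745 m or distance between pack3_center and pack2_center between 0.066 and 0.0745 m) and x of spacer_center in the frame of pad between -0.035 and 0.035 m and y of spacer_center in the frame of pad between -0.035 and 0.035 m and z of spacer_center in the frame of pad between 0.025 and 0.036 m), for 0.2 s.
4. the pin is fully home in the hidden hole (z of pin_head in the frame of box between 0.09 and 0.105 m and x of pin_head in the frame of box between -0.022 and 0.022 m and y of pin_head in the frame of box between -0.08 and 0 m and angle between pin_head's own z axis and vertical below 0.2 rad), for 0.2 s.
5. the lever is upright (value of joint lever between 0.6 and 0.8 rad), for 0.2 s.
At the end, for the whole second after the job is handed in: all packs upright in the row without empty places, within 12 mm of the tray's centre line and 0.15 rad of square; gap at the stop 25 mm within 5, between packs within 4 mm; spacer upright on its pad; pin fully home (within 6 mm) and upright; lever upright within 0.1 rad, still (all of step 3 and all of step 4 and all of step 5 and velocity of joint lever below 0.05 rad/s); the robot touches nothing.
It fails at once if the white spray bottle is knocked aside by more than 30 mm (distance of spray from where it was at the start of the episode above 0.03 m).
It fails at once if the screwdriver is knocked aside by more than 30 mm (distance of driver from where it was at the start of the episode above 0.03 m).
It fails at once if the yellow multimeter is knocked aside by more than 30 mm (distance of meter from where it was at the start of the episode above 0.03 m).
It fails at once if the wrench is knocked aside by more than 30 mm (distance of wrench from where it was at the start of the episode above 0.03 m).
Of pack1, pack2, pack3 only 2 to 3 are there at a start; the rules pass over those that are not, and their reading is None.
At some moment in a run one of pack1, pack2, pack3 may be knocked a few centimetres aside while the robot is not near it.
It also fails if it takes over 210 s, if anything falls off the work surface, if the arm or the gripper's body presses on something with over 40 N, if the wrist force passes 120 N, or if a joint passes its speed limit or range.

### The arm

A 6-joint arm with a two-finger parallel gripper is mounted at the origin on the work surface. World frame = base frame: x ahead of the robot, y to its left, z up, the work surface at z = 0. Lengths are in m, angles in rad, forces in N, time in s.
With the tool pointing down it reaches from about 0.25 to 0.775 m from the base axis. Payload 4 kg.
Tool frame: the origin (TCP) lies on the centre line of the jaws, within the pads' length; the fingertips stand 14 mm ahead of it and the grasp point (between the pads) lies 5 mm behind it (manip.nose_length is the distance from the TCP to the fingertips, in m); z points along the fingers, y is the line along which they close (so a half turn about z gives the same grasp; the last joint's range is limited). The gripper opens to 85 mm and grips with 20 to 120 N. Pads are 22 mm wide; open, the fingers measure 114 mm over their backs; the gripper's body (76 mm by 85 mm) begins 54 mm behind the grasp point. The pads swing forward as they close: fully open they stand 13 mm farther back than shut.
Start: joints at [1.039, 0.087, 1.371, -0, 1.684, -0.103], TCP at [0.229, 0.5, 0.245] pointing down, gripper open.
Joint ranges: [-3.1, 3.1], [-0.76, 2.03], [0.27, 2.55], [-1.08, 4.22], [0.17, 2.65], [-2.57, 2.57]. Speed limits (rad/s): [2.79, 2.79, 3.14, 3.14, 3.14, 3.14].

### API

Orientations are given as a unit quaternion [w, x, y, z].
In Python, from rig import manip gives the robot as it stands.
- The arm moves only by the tool step_arm, never from a script. Its argument "moves" is a list of rows, each a list of 3 entries, a list of its own where there are three numbers: the closure, from 0 (fully open) to 1 (shut), then the shift along the tool's x, y, z in mm, then the turn about the tool's z in degrees. A call has 1 to 8 rows; each row shifts and turns the commanded pose from where the row before left it, along the tool's axes as they then stand; what a row does not reach is not made up. A row lasts 1/8 s, in which the tool goes at most 62.5 mm and 10.7 degrees, less where a joint would pass 70% of its speed; a pose out of reach is approached as far as the arm can. A call is refused whole if a number of a shift passes 62.5 or a number of a turn 10.7, either way. A call with a gripper value outside its range is refused whole. The fingers move at their own pace and stop on an object; "force" is the grip in N (left out, the last holds). Time passes only in rows, so rows that do not move let the fingers close. It gives the time, the measured TCP pose, the force, the opening and the grip force at its end, in the units of the state.
- manip.observe(): the state, without advancing time (a new reading comes with each control period).
- manip.camera(name): name is "scene" or "top" or "wrist"; returns a dict with "image" (400x640x3 uint8, blue, green, red), "fov_y" (degrees; the focal length in pixels is half the picture's height over the tangent of half this angle, whatever the lens; pixels are square), "cx", "cy" (the principal point, pixels), "k1" (the pictures are not rectified: a ray, as slopes to the right and down, at radius r is drawn at 1 + k1 r^2 times it, then the intrinsics apply), "R" (3x3) and "t" (3): a world point X has camera coordinates R X + t; the wrist camera has in their place "T_tool_cam" (4x4, takes a point from camera to tool coordinates, whose origin is the TCP and whose axes are the flange's). Camera axes: x right, y down, z forward; pixel columns grow to the right and rows downward; lengths in m; the calibration is good to about 2 mm. A picture is of the moment at which its call begins: read the wrist's pose just before it. There is no depth.
- manip.sign_off(): hands the job in; it is judged then, once.
The state is a dict: "t": time; "joint_positions": joint angles; "qd": joint speeds; "tau": joint torques, N m; "eef_pos": TCP position; "eef_rot": TCP orientation; "force": force on the tool from outside, world axes, zero at the start; "moment": the same for the moment, N m; "opening": finger opening in m; "grasp_force": force on a finger pad.
Only numpy, scipy, OpenCV 4.12 (cv2) and the standard library are available. Lean on these libraries where they do the work, as an engineer would, in place of code of your own. Each camera call takes 0.05 s, during which the arm holds its last target. There are 200 camera calls.

## Working session

There is one attempt and no reset: what is moved stays moved. The work goes in short steps, Python scripts to look and compute and a tool call to move; the robot and the scene stay as the last step left them, time stands still between calls to the robot, and variables do not carry over. Pictures are saved under pics/ and viewed, at most 14 in all, crops included, and the job is handed in when it is done.

Besides the shell and the picture viewer there is one more tool, called after "Emit:" by a JSON object that holds its "api" and its "payload". step_arm: Moves the arm, as the interface text tells. Its arguments: {"type":"object","properties":{"moves":{"type":"array"},"force":{"type":"number"}},"required":["moves"]}

```bash
ls; mkdir -p pics
cat > h.py <<'E'
import numpy as np, cv2
from rig import manip
from scipy.spatial.transform import Rotation as Ro
def cam(n):
    s=manip.observe(); c=manip.camera(n)
    c['f']=200/np.tan(np.radians(c['fov_y'])/2)
    if 'T_tool_cam' in c:
        q=s['eef_rot']; Rt=Ro.from_quat([q[1],q[2],q[3],q[0]]).as_matrix()
        T=np.array(c['T_tool_cam']); Rw=Rt@T[:3,:3]; o=np.array(s['eef_pos'])+Rt@T[:3,3]
        c['R']=Rw.T; c['t']=-Rw.T@o
    c['R']=np.array(c['R']);c['t']=np.array(c['t'])
    return c
def ray(c,u,v):
    f=c['f'];K=np.array([[f,0,c['cx']],[0,f,c['cy']],[0,0,1.]])
    d=np.array([(u-c['cx'])/f,(v-c['cy'])/f]);p=d.copy()
    for _ in range(20): p=d/(1+c['k1']*(p@p))
    return -c['R'].T@c['t'], c['R'].T@np.array([p[0],p[1],1])
def onz(c,u,v,z):
    o,d=ray(c,u,v); return o+d*(z-o[2])/d[2]
def proj(c,X):
    p=c['R']@np.array(X)+c['t']; p=p[:2]/p[2]; p=p*(1+c['k1']*(p@p)); return p*c['f']+[c['cx'],c['cy']]
def two(c1,p1,c2,p2):
    o1,d1=ray(c1,*p1);o2,d2=ray(c2,*p2)
    s=np.linalg.lstsq(np.c_[d1,-d2],o2-o1,rcond=None)[0]
    a,b=o1+d1*s[0],o2+d2*s[1]; return (a+b)/2,np.linalg.norm(a-b)
def save(n,im): cv2.imwrite('pics/%s.png'%n,im)
E
python3 - <<'E'
from h import *
import pickle
for n in ('top','scene'):
    c=cam(n); save(n+'0',c['image']); pickle.dump(c,open(n+'0.pkl','wb')); print(n,c['f'],c['k1'],-c['R'].T@c['t'])
print(manip.observe(), manip.nose_length)
E
```

```text
pics
top 467.61485259690045 -0.12087626822852719 [0.23509048 0.03187406 1.42393391]
scene 424.13213722695855 -0.018413022436755546 [0.8583439  0.66913582 0.99892427]
{'t': 0.1, 'joint_positions': array([ 1.03890570e+00,  8.78543841e-02,  1.37209587e+00,  2.61419081e-05,
        1.68363388e+00, -1.03089944e-01]), 'qd': array([-0.00215738, -0.00251294, -0.00371558, -0.00075773,  0.00166847,
       -0.00035409]), 'tau': array([ 2.42952825e-03, -3.53014326e+01, -3.14218640e+01, -7.11035386e-05,
        7.93704763e-03,  1.48926188e-05]), 'eef_pos': array([0.22845284, 0.49983883, 0.24427445]), 'eef_rot': array([-3.23193977e-04,  2.12760005e-01,  9.77103980e-01, -9.41921313e-04]), 'force': array([-0.54636573,  0.09065516,  0.1453558 ]), 'moment': array([-0.02247036, -0.00882146,  0.04410662]), 'grasp_force': 0.0, 'opening': 0.08559766971911058} 0.014
```

View pics/top0.png

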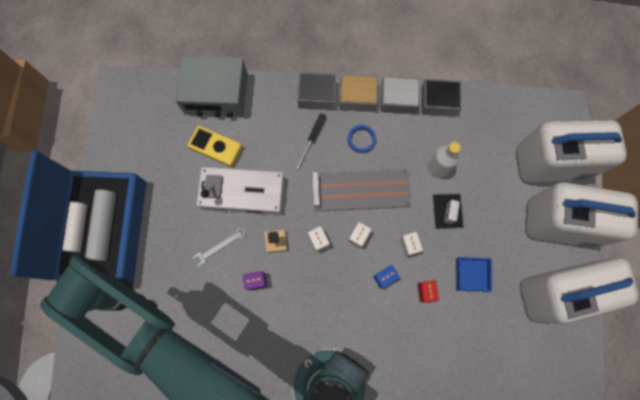

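View pics/scene0.png

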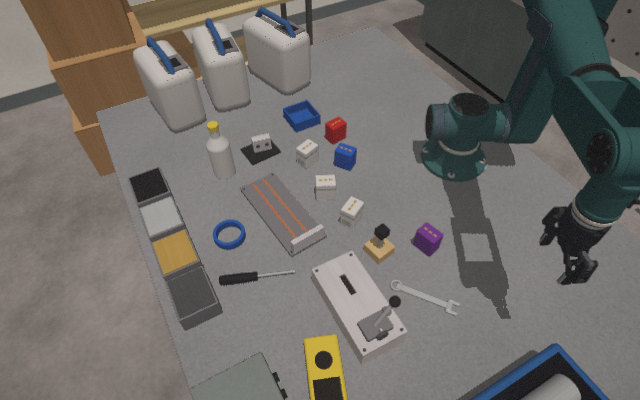

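The top view shows white packs with orange terminals at (319,238), (360,235) and (412,244). The look-alikes are purple (255,281), blue (387,277) and red (429,291). The tray is at (361,190) with its stop on the left (+y), the pad and spacer at (449,211), the pin block at (276,240), and the box at (240,190) with the lever at its left end. I'll confirm with an enlarged crop.

Run:
```python
from h import *
import pickle
c=pickle.load(open('top0.pkl','rb'))
im=c['image'][160:300,185:475]
save('crop1',cv2.resize(im,None,fx=2.75,fy=2.75,interpolation=cv2.INTER_CUBIC))
hsv=cv2.cvtColor(c['image'],cv2.COLOR_BGR2HSV)
m=((hsv[...,2]>170)&(hsv[...,1]<60)).astype(np.uint8)
for q in cv2.findContours(m,cv2.RETR_EXTERNAL,cv2.CHAIN_APPROX_NONE)[0]:
    r=cv2.minAreaRect(q)
    if 60<cv2.contourArea(q)<6000 and 185<r[0][0]<475 and 160<r[0][1]<300:
        print(np.round(r[0],1),np.round(r[1],1),round(r[2],1),'bbox',cv2.boundingRect(q), 'z.07',onz(c,*r[0],.07)[:2].round(4),'z.056',onz(c,*r[0],.056)[:2].round(4))
```

```text
[218.9 245.9] [ 3.4 37.7] 57.3 bbox (203, 236, 33, 21) z.07 [0.3873 0.3418] z.056 [0.3889 0.345 ]
[412.4 242.6] [19.6 14.2] 71.6 bbox (404, 232, 18, 22) z.07 [ 0.4257 -0.2228] z.056 [ 0.4277 -0.2254]
[317.8 237.6] [19.7 14.3] 63.4 bbox (308, 227, 21, 22) z.07 [0.4269 0.0541] z.056 [0.4289 0.0543]
[359.8 233.3] [14.4 19.3] 29.7 bbox (350, 223, 21, 22) z.07 [ 0.4456 -0.068 ] z.056 [ 0.4478 -0.0691]
[453.2 210. ] [ 6.9 18.1] 9.5 bbox (449, 201, 9, 19) z.07 [ 0.5288 -0.3446] z.056 [ 0.5319 -0.3485]
[206.8 197.1] [18.7 17.3] 9.5 bbox (197, 187, 19, 19) z.07 [0.5316 0.3925] z.056 [0.5347 0.3963]
[315.2 188. ] [30.2  4.3] 87.3 bbox (313, 173, 6, 31) z.07 [0.5754 0.0695] z.056 [0.579  0.0698]
[239.8 188.6] [81.  38.2] 3.8 bbox (200, 168, 82, 43) z.07 [0.5625 0.2952] z.056 [0.5659 0.2979]
```

View pics/crop1.png

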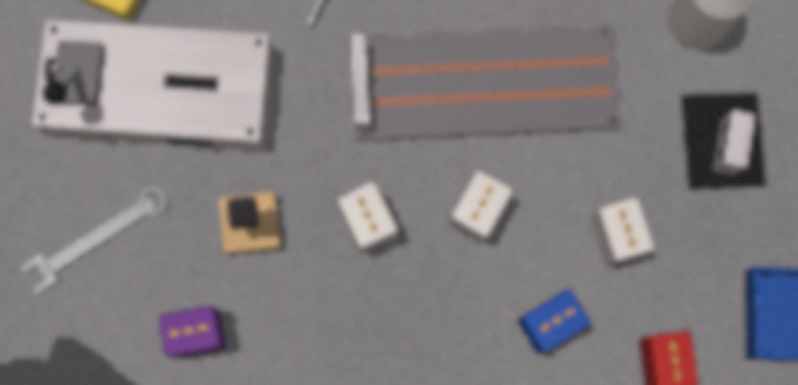

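The crop confirms it: three white packs with copper terminals, each standing upright at a different yaw. Blue, purple and red are decoys. Next I'll measure the tray, box and pad from the top view and get the wrist camera parameters.

```bash
cat >> h.py <<'E'
def pose():
    s=manip.observe(); q=s['eef_rot']; R=Ro.from_quat([q[1],q[2],q[3],q[0]]).as_matrix()
    return s,np.array(s['eef_pos']),R
def go(x,y,z,yaw):
    "yaw deg of tool y axis in world (mod 180); prints turn first, then shift in tool axes after the turn; and shift in current axes"
    s,p,R=pose(); cur=np.degrees(np.arctan2(R[1,1],R[0,1]))
    t=(cur-yaw+90)%180-90
    d=np.array([x,y,z])-p
    Rn=R@Ro.from_euler('z',t,degrees=True).as_matrix()
    print('t%.2f'%s['t'],'TCP',p.round(4),'yaw %.1f'%cur,'q6 %.2f'%s['joint_positions'][5],'turn %.1f'%t,'shift now',(R.T@d*1e3).round(1),'after turn',(Rn.T@d*1e3).round(1),'F',np.round(s['force'],1),'open %.4f grip %.0f'%(s['opening'],s['grasp_force']))
E
python3 - <<'E'
from h import *
import pickle
c=pickle.load(open('top0.pkl','rb'));im=c['image']
hsv=cv2.cvtColor(im,cv2.COLOR_BGR2HSV)
m=((hsv[...,0]<15)&(hsv[...,1]>60)).astype(np.uint8); m[:165]=0;m[212:]=0;m[:,:300]=0;m[:,430:]=0
for q in cv2.findContours(m,0,1)[0]:
    if len(q)<2: continue
    q=q[:,0]; a=q[q[:,0].argmin()];b=q[q[:,0].argmax()]
    print('strip',a,b,onz(c,*a,.012).round(4),onz(c,*b,.012).round(4))
print('stop ends',[onz(c,*p,.057).round(4) for p in ((315.0,173),(316.5,203.5))])
m=(hsv[...,2]<45).astype(np.uint8)
for q in cv2.findContours(m,0,1)[0]:
    r=cv2.minAreaRect(q)
    if 20<cv2.contourArea(q)<3000 and 185<r[0][0]<475 and 160<r[0][1]<300: print('dark',np.round(r[0],1),np.round(r[1],1),round(r[2],1),onz(c,*r[0],.006).round(4),onz(c,*r[0],.06).round(4),onz(c,*r[0],.11).round(4))
w=cam('wrist'); print(w['f'],w['k1'],w['cx'],w['cy'],np.round(w['T_tool_cam'],3))
go(.45,-.06,.4,0)
E
```

```text
strip [321 196] [406 194] [0.5654 0.0519 0.012 ] [ 0.5851 -0.2123  0.012 ]
strip [320 185] [405 182] [0.6004 0.0568 0.012 ] [ 0.6236 -0.2087  0.012 ]
stop ends [array([0.6256, 0.073 , 0.057 ]), array([0.5312, 0.0635, 0.057 ])]
dark [447.7 211. ] [31.7 25.3] 86.2 [ 0.5389 -0.3449  0.006 ] [ 0.5273 -0.3306  0.06  ] [ 0.5166 -0.3173  0.11  ]
285.39002239574216 -0.0013041773934735947 317.6229389124085 198.09139222172075 [[-0.    -0.964 -0.266  0.068]
 [ 1.     0.    -0.001  0.001]
 [ 0.001 -0.266  0.964 -0.129]
 [ 0.     0.     0.     1.   ]]
t0.15 TCP [0.2285 0.4999 0.2444] yaw 65.4 q6 -0.10 turn 65.4 shift now [-434.2 -417.4 -155. ] after turn [-560.1  221.4 -155. ] F [-0.  -0.4  0.1] open 0.0852 grip 0
```

Emit:
{"api": "step_arm", "payload": {"moves": [[0,[0,0,-10],9.4],[0,[0,0,-10],9.4],[0,[0,0,-10],9.4],[0,[0,0,-10],9.4],[0,[0,0,-10],9.4],[0,[0,0,-6],9.4],[0,[-50,0,0],9.0],[0,[-50,0,0],0]]}}

```text
t: 1.15
eef_pos: [0.2368, 0.3998, 0.3005]
eef_rot: [0.0, 0.707, 0.707, -0.001]
force: [0.9, -0.1, -0.1]
opening: 0.0854
grasp_force: 0.0
```

Emit:
{"api": "step_arm", "payload": {"moves": [[0,[-58,34,0],0],[0,[-58,34,0],0],[0,[-58,34,0],0],[0,[-58,34,0],0],[0,[-58,34,0],0],[0,[-58,34,0],0],[0,[-58,34,0],0],[0,[-50,30,0],0]]}}

```text
t: 2.15
eef_pos: [0.4886, -0.0285, 0.301]
eef_rot: [-0.0, 0.707, 0.707, 0.0]
force: [1.7, 0.2, 0.4]
opening: 0.0854
grasp_force: 0.0
```

Emit:
{"api": "step_arm", "payload": {"moves": [[0,[0,0,0],0],[0,[0,0,0],0]]}}

```text
t: 2.4
eef_pos: [0.4878, -0.0263, 0.3008]
eef_rot: [-0.001, 0.707, 0.707, -0.0]
force: [-0.2, 0.7, -0.0]
opening: 0.0857
grasp_force: 0.0
```

Run:
```python
from h import *
import pickle
go(.5,-.06,.3,0)
w=cam('wrist'); pickle.dump(w,open('w1.pkl','wb')); save('w1',w['image'])
```

```text
t2.40 TCP [ 0.4878 -0.0263  0.3008] yaw 0.0 q6 -0.17 turn 0.0 shift now [-33.8  12.2   0.8] after turn [-33.8  12.2   0.8] F [-0.2  0.7 -0. ] open 0.0857 grip 0
```

View pics/w1.png

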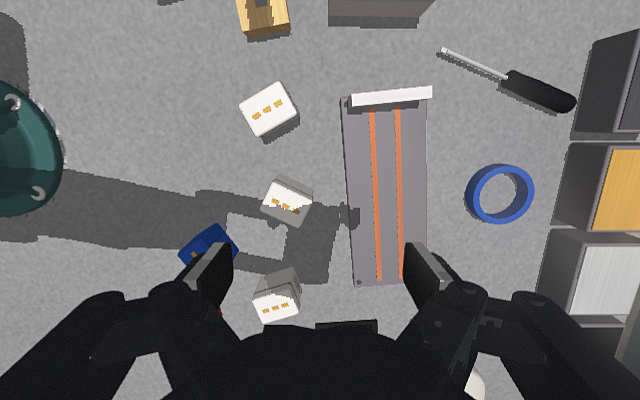

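The wrist view shows the tray with its strips at (376,195) and (400,195), the stop top at (392,95), and pack tops near (270,108), (288,200) and (275,300). Next I'll get precise edges.

Run:
```python
from h import *
import pickle
w=pickle.load(open('w1.pkl','rb'));im=w['image'];g=cv2.cvtColor(im,cv2.COLOR_BGR2GRAY).astype(int)
hsv=cv2.cvtColor(im,cv2.COLOR_BGR2HSV)
m=((hsv[...,0]<15)&(hsv[...,1]>100)).astype(np.uint8)
for a,b in ((365,387),(390,410)):
    P=[]
    for v in list(range(115,200,4))+list(range(225,240,4)):
        x=np.where(m[v,a:b])[0]
        if len(x)>2: P.append(onz(w,a+x.mean(),v,.012)[:2])
    P=np.array(P);k=np.polyfit(P[:,1],P[:,0],1);print('strip x=',k,'yaw',-np.degrees(np.arctan(k[0])),len(P))
for v in (150,220): print('row',v,g[v,335:365],g[v,415:440])
for u in (362,376,390,404,420): print('col',u,g[80:118,u])
c=pickle.load(open('top0.pkl','rb'))
t=((hsv[...,2]>185)&(hsv[...,1]<40)).astype(np.uint8)
for q in cv2.findContours(t,0,1)[0]:
    r=cv2.minAreaRect(q)
    if cv2.contourArea(q)>150: print(np.round(r[0],1),np.round(r[1],1),round(r[2],1),onz(w,*r[0],.07).round(4),[onz(w,*p,.07)[:2].round(4).tolist() for p in cv2.boxPoints(r)])
save('w1c',cv2.resize(im[60:330,200:330],None,fx=2.2,fy=2.2,interpolation=cv2.INTER_CUBIC))
```

```text
strip x= [-0.10042292  0.56720264] yaw 5.734583517523898 26
strip x= [-0.10044825  0.60347023] yaw 5.736020511700639 26
row 150 [153 150 148 148 149 151 155 163  72  94 143 144 145 145 143 143 145 146
 143 144 144 142 144 147 148 143 145 145 145 142] [141 140 141 139 137 137 139 142 138 138 135 172 162 162 155 161 163 164
 158 156 156 159 157 155 154]
row 220 [ 88  83  86  83  83  88  86  87  87  87  84  88  89  87  63  74  77  78
  76  77  77  74  77  74  67 141 141 140 138 137] [138 138 138 138 138 139 139 135 134 135 136 126 159 155 152 151 152 160
 166 166 158 156 158 157 160]
col 362 [152 152 154 153 152 154 156 157 155 152 154 150 195 241 241 241 239 237
 236 236 238 238 239 242 239 181  78  79  76  82  80  74 110 152 147 147
 146 145]
col 376 [156 154 155 151 150 151 152 151 147 149 124 180 247 239 237 238 235 233
 235 235 235 238 246 228  86  88  85  85  83  85  81 115 152 147 144 145
 141 143]
col 390 [160 160 160 155 156 157 159 152 149 171 228 242 240 239 237 236 234 233
 236 237 241 241 197  83  79  88  86  86  88  86  79 110 149 144 144 143
 144 141]
col 404 [155 150 149
[... 393 characters left out ...]
 -0.3388], [0.7622, -0.3545], [0.7551, -0.4004]]
[274.9 306.3] [26.8 41.5] 73.3 [ 0.4247 -0.2217  0.07  ] [[0.3907, -0.2101], [0.4489, -0.1904], [0.4592, -0.2334], [0.3995, -0.2542]]
[604.5 280. ] [66. 69.] 90.0 [ 0.895  -0.1783  0.07  ] [[0.8338, -0.1272], [0.9288, -0.1272], [0.9606, -0.2331], [0.8587, -0.233]]
[286.9 201.8] [44.5 24.6] 25.5 [ 0.4468 -0.0625  0.07  ] [[0.4133, -0.0646], [0.4285, -0.0348], [0.4801, -0.0605], [0.4658, -0.0914]]
[391.9  95.4] [13.  81.6] 84.0 [0.5756 0.0694 0.07  ] [[0.5264, 0.0719], [0.6219, 0.0813], [0.625, 0.0669], [0.5284, 0.0572]]
[267.1 108.2] [38.5 48.2] 60.3 [0.4262 0.0547 0.07  ] [[0.3899, 0.0602], [0.4411, 0.0869], [0.4628, 0.0493], [0.4105, 0.0209]]
```

View pics/w1c.png

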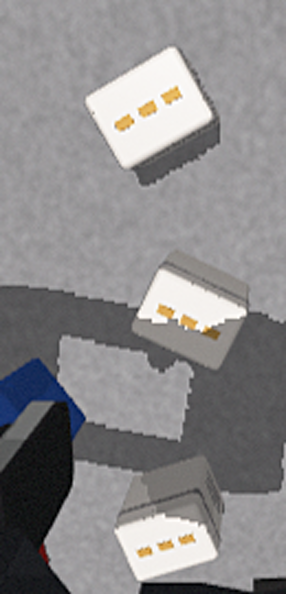

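Emit:
{"api": "step_arm", "payload": {"moves": [[0,[-60,3,0],0],[0,[-60,3,0],0],[0,[-60,3,0],0],[0,[-54,3,0],0],[0,[0,0,0],0],[0,[0,0,0],0]]}}

```text
t: 3.2
eef_pos: [0.5004, -0.2588, 0.3016]
eef_rot: [-0.0, 0.706, 0.708, 0.0]
force: [0.4, -0.3, 0.5]
opening: 0.0855
grasp_force: 0.0
```

Run:
```python
from h import *
import pickle
w=pickle.load(open('w1.pkl','rb'))
yaw=np.radians(5.74); ey=np.array([-np.sin(yaw),np.cos(yaw)])
for u,v,v2 in ((362,105.2,112),(376,103.7,111.2),(390,102.4,111),(404,101,109),(420,99.4,None)):
    p=onz(w,u,v,.057)[:2]; print(p.round(4),(p@ey).round(4), None if v2 is None else (onz(w,u,v2,.012)[:2]@ey).round(4))
go(.5,-.27,.3,0)
w=cam('wrist'); pickle.dump(w,open('w2.pkl','wb')); im=w['image'];save('w2',im)
```

```text
[0.5423 0.0588] 0.0043 -0.0034
[0.5597 0.0606] 0.0043 -0.0043
[0.577  0.0621] 0.0041 -0.006
[0.5942 0.0638] 0.004 -0.0053
[0.6139 0.0656] 0.0039 None
t3.20 TCP [ 0.5004 -0.2588  0.3016] yaw 0.1 q6 -0.58 turn 0.1 shift now [-11.2  -0.4   1.6] after turn [-11.2  -0.4   1.6] F [ 0.4 -0.3  0.5] open 0.0855 grip 0
```

View pics/w2.png

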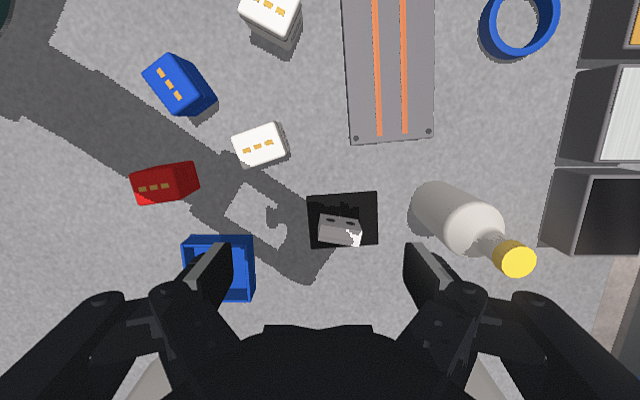

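The spacer stands on the black pad around (340,228), partly shadowed, and C is at (259,144). I'll enlarge the spacer for its edges.

Run:
```python
from h import *
import pickle
w=pickle.load(open('w2.pkl','rb'));im=w['image']
yaw=np.radians(5.74); ey=np.array([-np.sin(yaw),np.cos(yaw)])
for p in ((352,145),(435,138)): print('tray corner',onz(w,*p,.012)[:2].round(4),(onz(w,*p,.012)[:2]@ey).round(4))
hsv=cv2.cvtColor(im,cv2.COLOR_BGR2HSV)
t=((hsv[...,2]>185)&(hsv[...,1]<40)).astype(np.uint8)
for q in cv2.findContours(t,0,1)[0]:
    r=cv2.minAreaRect(q)
    if cv2.contourArea(q)>150 and r[0][0]<350: print(np.round(r[0],1),onz(w,*r[0],.07).round(4),[onz(w,*p,.07)[:2].round(4).tolist() for p in cv2.boxPoints(r)])
save('w2c',cv2.resize(im[180:260,295:395],None,fx=7,fy=7,interpolation=cv2.INTER_CUBIC))
```

```text
tray corner [ 0.5499 -0.2265] -0.2803
tray corner [ 0.6691 -0.2163] -0.2821
[257.4 145.3] [ 0.4249 -0.2221  0.07  ] [[0.3907, -0.2111], [0.4458, -0.1919], [0.4598, -0.2334], [0.4031, -0.2538]]
[266.3   7.9] [ 0.4428 -0.0718  0.07  ] [[0.4059, -0.0795], [0.425, -0.0445], [0.4793, -0.0641], [0.4615, -0.1003]]
```

View pics/w2c.png

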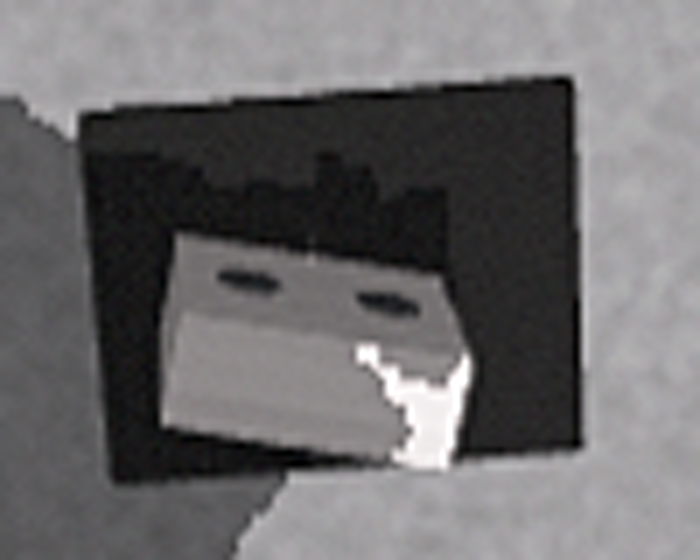

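```bash
cat >> h.py <<'E'
YAW=5.74
_a=np.radians(YAW); EX=np.array([np.cos(_a),np.sin(_a)]); EY=np.array([-np.sin(_a),np.cos(_a)])
def tr(yt,xt=0): return EX*(.5824+xt)+EY*(.0041-.135+yt)   # tray frame -> world xy
def totr(p): return np.array([p[:2]@EX-.5824, p[:2]@EY-(.0041-.135)])
E
python3 - <<'E'
from h import *
import pickle
w=pickle.load(open('w2.pkl','rb'))
for n,P,z in (('sp',((180,312),(470,352),(445,468),(162,428)),.056),('pad',((80,113),(572,77),(580,448),(115,482)),.006)):
    X=np.array([onz(w,p[0]/7+295,p[1]/7+180,z)[:2] for p in P]);print(n,X.round(4).tolist(),X.mean(0).round(4),[np.degrees(np.arctan2(*(b-a)[::-1])).round(1) for a,b in((X[0],X[1]),(X[3],X[2]))],[np.linalg.norm(X[i]-X[i-1]).round(4) for i in range(4)])
for y in (.1225,.0875,.0525,.0175,-.0175,-.0525): print(y,tr(y).round(4))
sp=X
go(.53,-.36,.12,-7)
E
```

```text
sp [[0.5046, -0.3326], [0.5629, -0.341], [0.5589, -0.3664], [0.5011, -0.3577]] [ 0.5319 -0.3494] [np.float64(-8.2), np.float64(-8.6)] [np.float64(0.0253), np.float64(0.0589), np.float64(0.0257), np.float64(0.0585)]
pad [[0.483, -0.3049], [0.5909, -0.2965], [0.5978, -0.3848], [0.4904, -0.3935]] [ 0.5405 -0.3449] [np.float64(4.4), np.float64(4.7)] [np.float64(0.0889), np.float64(0.1082), np.float64(0.0885), np.float64(0.1078)]
0.1225 [0.5803 0.0499]
0.0875 [0.5838 0.0151]
0.0525 [ 0.5873 -0.0198]
0.0175 [ 0.5908 -0.0546]
-0.0175 [ 0.5943 -0.0894]
-0.0525 [ 0.5978 -0.1242]
t3.25 TCP [ 0.5004 -0.2585  0.3018] yaw 0.2 q6 -0.58 turn 7.2 shift now [-101.7   29.1  181.8] after turn [-97.2  41.6 181.8] F [1.1 0.9 0.3] open 0.0854 grip 0
```

Emit:
{"api": "step_arm", "payload": {"moves": [[0,[0,0,40],8.6],[0,[-43,22,50],0],[0,[-42,22,50],0],[0,[0,0,40],0],[0,[0,0,0],0]]}}

```text
t: 3.88
eef_pos: [0.5265, -0.3389, 0.1267]
eef_rot: [-0.005, 0.757, 0.653, -0.001]
force: [-0.6, 0.3, 0.7]
opening: 0.0854
grasp_force: 0.0
```

```bash
python3 -c "
from h import *
go(.5319,-.3494,.036,-8.4)"
```

```text
t3.88 TCP [ 0.5265 -0.3389  0.1267] yaw -8.4 q6 -0.52 turn -0.0 shift now [-10.    7.6  90.6] after turn [-10.    7.6  90.6] F [-0.6  0.3  0.7] open 0.0854 grip 0
```

Emit:
{"api": "step_arm", "payload": {"moves": [[0,[-10,7.5,0],0],[0,[0,0,0],0],[0,[0,0,30],0],[0,[0,0,30],0],[0,[0,0,15],0],[0,[0,0,0],0]]}}

```text
t: 4.62
eef_pos: [0.5339, -0.353, 0.0559]
eef_rot: [-0.0, 0.758, 0.652, -0.0]
force: [0.4, 0.2, 0.2]
opening: 0.0853
grasp_force: 0.0
```

```bash
python3 -c "
from h import *
go(.5319,-.3494,.036,-8.4)"
```

```text
t4.62 TCP [ 0.5339 -0.353   0.0559] yaw -8.6 q6 -0.52 turn -0.2 shift now [ 3.3 -2.5 19.9] after turn [ 3.3 -2.5 19.9] F [0.4 0.2 0.2] open 0.0853 grip 0
```

Emit:
{"api": "step_arm", "payload": {"moves": [[0,[3,-2.5,10],0],[0,[0,0,10],0],[0,[0,0,0],0],[0,[0,0,0],0]]}}

```text
t: 5.12
eef_pos: [0.5321, -0.35, 0.0361]
eef_rot: [0.0, 0.758, 0.652, 0.0]
force: [0.1, -1.5, 0.1]
opening: 0.0853
grasp_force: 0.0
```

```bash
python3 -c "
from h import *
go(.5319,-.3494,.036,-8.4)"
```

```text
t5.12 TCP [ 0.5321 -0.35    0.0361] yaw -8.6 q6 -0.52 turn -0.2 shift now [ 0.6 -0.2  0.1] after turn [ 0.6 -0.2  0.1] F [ 0.1 -1.5  0.1] open 0.0853 grip 0
```

Emit:
{"api": "step_arm", "payload": {"moves": [[1,[0,0,0],0],[1,[0,0,0],0],[1,[0,0,0],0],[1,[0,0,0],0],[1,[0,0,0],0]], "force": 40}}

```text
t: 5.75
eef_pos: [0.5323, -0.3503, 0.0367]
eef_rot: [0.001, 0.758, 0.652, 0.0]
force: [0.7, 0.3, 2.9]
opening: 0.0594
grasp_force: 45.1
```

Emit:
{"api": "step_arm", "payload": {"moves": [[1,[0,0,-20],0],[1,[0,0,-40],-7],[1,[0,0,-40],-7],[1,[0,0,0],0],[1,[0,0,0],0]]}}

```text
t: 6.38
eef_pos: [0.5314, -0.3494, 0.1351]
eef_rot: [-0.001, 0.673, 0.739, 0.0]
force: [-0.6, -0.4, -2.3]
opening: 0.0595
grasp_force: 44.8
```

```bash
python3 -c "
from h import *
p=tr(.1225-.004)
go(p[0],p[1],.136,YAW)"
```

```text
t6.38 TCP [ 0.5314 -0.3494  0.1351] yaw 5.4 q6 -0.76 turn -0.4 shift now [389.   86.2  -0.4] after turn [388.4  88.6  -0.4] F [-0.6 -0.4 -2.3] open 0.0595 grip 45
```

Emit:
{"api": "step_arm", "payload": {"moves": [[1,[55,0,0],-0.4],[1,[55,0,0],0],[1,[55,15,0],0],[1,[55,18,0],0],[1,[55,18,0],0],[1,[55,18,0],0],[1,[40,15,0],0],[1,[18,5,0],0]]}}

```text
t: 7.38
eef_pos: [0.5802, 0.0475, 0.1333]
eef_rot: [-0.002, 0.669, 0.743, -0.002]
force: [-0.8, -0.4, -2.3]
opening: 0.0593
grasp_force: 44.7
```

Emit:
{"api": "step_arm", "payload": {"moves": [[1,[0,0,0],0],[1,[0,0,0],0],[1,[0,0,0],0]]}}

```text
t: 7.75
eef_pos: [0.5812, 0.0435, 0.1359]
eef_rot: [-0.0, 0.671, 0.741, -0.0]
force: [0.5, 0.2, -1.5]
opening: 0.0595
grasp_force: 44.6
```

```bash
python3 -c "
from h import *
p=tr(.1225-.004)
go(p[0],p[1],.136,YAW)"
```

```text
t7.75 TCP [0.5812 0.0435 0.1359] yaw 5.7 q6 -0.12 turn -0.0 shift now [ 2.4 -0.3 -0.1] after turn [ 2.4 -0.3 -0.1] F [ 0.5  0.2 -1.5] open 0.0595 grip 45
```

Emit:
{"api": "step_arm", "payload": {"moves": [[1,[0,0,40],0],[1,[0,0,30],0],[1,[0,0,18],0],[1,[0,0,0],0],[1,[3,0,0],0],[1,[0,0,0],0],[1,[0,0,0],0]]}}

```text
t: 8.62
eef_pos: [0.5819, 0.0483, 0.0493]
eef_rot: [0.001, 0.67, 0.742, 0.001]
force: [0.2, -0.5, -1.9]
opening: 0.0593
grasp_force: 44.6
```

Emit:
{"api": "step_arm", "payload": {"moves": [[1,[2,0,0],0],[1,[0,0,0],0],[1,[0,0,0],0]]}}

```text
t: 9.0
eef_pos: [0.5816, 0.049, 0.0489]
eef_rot: [0.001, 0.67, 0.742, -0.0]
force: [1.3, -5.6, 0.6]
opening: 0.0595
grasp_force: 44.9
```

```bash
python3 -c "
from h import *
p=tr(.1225)
go(p[0],p[1],.042,YAW)"
```

```text
t9.00 TCP [0.5816 0.049  0.0489] yaw 5.8 q6 -0.11 turn 0.1 shift now [ 1.  -1.2  6.9] after turn [ 1.  -1.2  6.9] F [ 1.3 -5.6  0.6] open 0.0595 grip 45
```

Emit:
{"api": "step_arm", "payload": {"moves": [[1,[-1,-1,0],0],[1,[0,0,6],0],[1,[0,0,2],0],[1,[0,0,0],0],[1,[0,0,0],0]]}}

```text
t: 9.62
eef_pos: [0.5806, 0.0489, 0.0425]
eef_rot: [0.001, 0.67, 0.742, 0.0]
force: [-2.1, -3.7, 10.4]
opening: 0.0595
grasp_force: 46.1
```

```bash
python3 -c "
from h import *
p=tr(.1225)
go(p[0],p[1],.042,YAW)"
```

```text
t9.62 TCP [0.5806 0.0489 0.0425] yaw 5.8 q6 -0.11 turn 0.1 shift now [ 1.  -0.1  0.5] after turn [ 1.  -0.1  0.5] F [-2.1 -3.7 10.4] open 0.0595 grip 46
```

Emit:
{"api": "step_arm", "payload": {"moves": [[0,[0,0,0],0],[0,[0,0,0],0],[0,[0,0,0],0],[0,[0,0,-40],0],[0,[0,0,-50],0],[0,[0,-40,-20],-10],[0,[0,-55,0],-10],[0,[0,0,0],-1.7]]}}

```text
t: 10.62
eef_pos: [0.4832, 0.0299, 0.1484]
eef_rot: [-0.002, 0.518, 0.855, -0.001]
force: [0.6, 0.4, -1.0]
opening: 0.0855
grasp_force: 0.0
```

Emit:
{"api": "step_arm", "payload": {"moves": [[0,[0,0,0],0],[0,[0,0,0],0]]}}

```text
t: 10.88
eef_pos: [0.4885, 0.0301, 0.1503]
eef_rot: [0.0, 0.519, 0.855, 0.0]
force: [-0.7, 0.9, 0.6]
opening: 0.0857
grasp_force: 0.0
```

```bash
python3 -c "
from h import *
go(.4265,.0545,.048,27.5)
w=cam('wrist'); save('w3',w['image'])
import pickle; pickle.dump(w,open('w3.pkl','wb'))"
```

```text
t10.88 TCP [0.4885 0.0301 0.1503] yaw 27.5 q6 -0.53 turn 0.0 shift now [ 50.3 -43.8 102.2] after turn [ 50.3 -43.8 102.2] F [-0.7  0.9  0.6] open 0.0857 grip 0
```

View pics/w3.png

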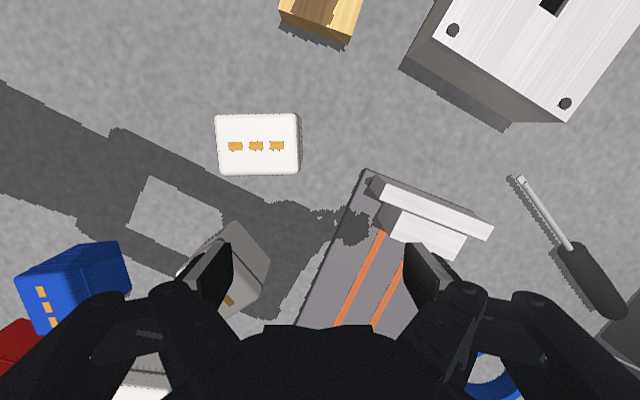

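```bash
python3 -c "
from h import *
import pickle
w=pickle.load(open('w3.pkl','rb'));hsv=cv2.cvtColor(w['image'],cv2.COLOR_BGR2HSV)
t=((hsv[...,2]>185)&(hsv[...,1]<60)).astype(np.uint8)
for q in cv2.findContours(t,0,1)[0]:
    r=cv2.minAreaRect(q)
    if cv2.contourArea(q)>1500: B=np.array([onz(w,*p,.07)[:2] for p in cv2.boxPoints(r)]);print(np.round(r[0],1),B.mean(0).round(4),[(np.linalg.norm(B[i]-B[i-1]).round(4),np.degrees(np.arctan2(*(B[i]-B[i-1])[::-1])).round(1)) for i in (0,1)])
go(.4265,.0545,.12,27.5)
"
```

```text
[428.1 236.3] [0.5763 0.0516] [(np.float64(0.0604), np.float64(-175.3)), (np.float64(0.0238), np.float64(100.6))]
[436.3 212.3] [0.5714 0.0715] [(np.float64(0.0956), np.float64(-174.4)), (np.float64(0.0136), np.float64(99.5))]
[255.6 143.9] [0.4255 0.0541] [(np.float64(0.0435), np.float64(113.1)), (np.float64(0.0581), np.float64(28.6))]
[539.9  21.1] [0.5593 0.2101] [(np.float64(0.1225), np.float64(179.0)), (np.float64(0.0757), np.float64(86.0))]
t10.93 TCP [0.4885 0.0301 0.1502] yaw 27.5 q6 -0.53 turn 0.0 shift now [ 50.3 -43.7  30.1] after turn [ 50.2 -43.7  30.1] F [-0.5 -0.1  0.3] open 0.0856 grip 0
```

Emit:
{"api": "step_arm", "payload": {"moves": [[0,[25,-22,0],0],[0,[25,-22,0],-0.5],[0,[0,0,20],0],[0,[0,0,10],0],[0,[0,0,0],0],[0,[0,0,0],0]]}}

```text
t: 11.68
eef_pos: [0.426, 0.0539, 0.1205]
eef_rot: [0.0, 0.515, 0.857, 0.0]
force: [-0.1, -0.7, -0.8]
opening: 0.0853
grasp_force: 0.0
```

```bash
python3 -c "
from h import *
go(.426,.0543,.045,28)
"
```

```text
t11.68 TCP [0.426  0.0539 0.1205] yaw 28.0 q6 -0.50 turn 0.0 shift now [ 0.4  0.2 75.5] after turn [ 0.4  0.2 75.5] F [-0.1 -0.7 -0.8] open 0.0853 grip 0
```

Emit:
{"api": "step_arm", "payload": {"moves": [[0,[0,0,35],0],[0,[0,0,30],0],[0,[0,0,10.5],0],[0,[0,0,0],0],[1,[0,0,0],0],[1,[0,0,0],0],[1,[0,0,0],0],[1,[0,0,0],0]], "force": 45}}

```text
t: 12.68
eef_pos: [0.4265, 0.0539, 0.0462]
eef_rot: [0.001, 0.515, 0.857, 0.001]
force: [1.2, -0.2, 6.2]
opening: 0.0594
grasp_force: 51.1
```

Emit:
{"api": "step_arm", "payload": {"moves": [[1,[0,0,0],0],[1,[0,0,-30],0],[1,[0,0,-40],7.4],[1,[0,0,-40],7.4],[1,[0,0,0],7.4],[1,[0,0,0],0],[1,[0,0,0],0]]}}

```text
t: 13.55
eef_pos: [0.4242, 0.054, 0.1531]
eef_rot: [-0.001, 0.67, 0.743, -0.001]
force: [0.5, -0.2, -3.3]
opening: 0.0597
grasp_force: 50.7
```

```bash
python3 -c "
from h import *
p=tr(.0875-.012)
go(p[0],p[1],.157,YAW)
"
```

```text
t13.55 TCP [0.4242 0.054  0.1531] yaw 5.9 q6 -0.11 turn 0.2 shift now [-67.2 154.6  -4.4] after turn [-66.7 154.9  -4.4] F [ 0.5 -0.2 -3.3] open 0.0597 grip 51
```

Emit:
{"api": "step_arm", "payload": {"moves": [[1,[-22,50,0],0],[1,[-22,50,0],0],[1,[-15,40,0],0],[1,[-7.5,14.5,0],0],[1,[0,0,20],0],[1,[0,0,20],0],[1,[0,0,0],0],[1,[0,0,0],0]]}}

```text
t: 14.55
eef_pos: [0.5857, 0.0036, 0.1145]
eef_rot: [-0.0, 0.67, 0.742, -0.0]
force: [0.6, 0.1, -3.0]
opening: 0.0593
grasp_force: 50.9
```

```bash
python3 -c "
from h import *
p=tr(.0875)
go(p[0],p[1],.057,YAW)
"
```

```text
t14.55 TCP [0.5857 0.0036 0.1145] yaw 5.9 q6 -0.19 turn 0.1 shift now [11.6 -0.7 57.5] after turn [11.6 -0.7 57.5] F [ 0.6  0.1 -3. ] open 0.0593 grip 51
```

Lower to about 3 mm above the tray, then approach until contact.

Emit:
{"api": "step_arm", "payload": {"moves": [[1,[0,0,30],0],[1,[0,0,20],0],[1,[4,-0.7,4],0],[1,[4,0,0],0],[1,[0,0,0],0],[1,[0,0,0],0]]}}

```text
t: 15.3
eef_pos: [0.5849, 0.0114, 0.0618]
eef_rot: [0.001, 0.67, 0.742, 0.001]
force: [-0.6, 0.2, -2.6]
opening: 0.0595
grasp_force: 50.9
```

Emit:
{"api": "step_arm", "payload": {"moves": [[1,[2,0,0],0],[1,[0,0,0],0],[1,[0,0,0],0]]}}

```text
t: 15.68
eef_pos: [0.5839, 0.0133, 0.0605]
eef_rot: [-0.0, 0.67, 0.742, 0.0]
force: [-0.2, -0.3, -3.2]
opening: 0.0596
grasp_force: 50.9
```

```bash
python3 -c "
from h import *
p=tr(.0875)
go(p[0],p[1],.057,YAW)
"
```

```text
t15.68 TCP [0.5839 0.0133 0.0605] yaw 5.8 q6 -0.18 turn 0.1 shift now [1.7 0.  3.5] after turn [1.7 0.  3.5] F [-0.2 -0.3 -3.2] open 0.0596 grip 51
```

Emit:
{"api": "step_arm", "payload": {"moves": [[1,[1.5,0,0],0],[1,[0,0,0],0],[1,[0,0,0],0]]}}

```text
t: 16.05
eef_pos: [0.5838, 0.0149, 0.0605]
eef_rot: [-0.0, 0.67, 0.742, 0.0]
force: [-0.4, 0.7, -2.4]
opening: 0.0595
grasp_force: 50.9
```

```bash
python3 -c "
from h import *
p=tr(.0875)
go(p[0],p[1],.057,YAW)
"
```

```text
t16.05 TCP [0.5838 0.0149 0.0605] yaw 5.8 q6 -0.17 turn 0.1 shift now [0.1 0.1 3.5] after turn [0.1 0.1 3.5] F [-0.4  0.7 -2.4] open 0.0595 grip 51
```

Emit:
{"api": "step_arm", "payload": {"moves": [[1,[1,0,2],0],[1,[0,0,1.5],0],[1,[0,0,0],0],[1,[0,0,0],0]]}}

```text
t: 16.55
eef_pos: [0.5841, 0.0153, 0.0583]
eef_rot: [0.001, 0.67, 0.742, 0.0]
force: [-2.3, -2.5, 5.7]
opening: 0.0593
grasp_force: 51.8
```

```bash
python3 -c "
from h import *
p=tr(.0875)
go(p[0],p[1],.057,YAW)
"
```

```text
t16.55 TCP [0.5841 0.0153 0.0583] yaw 5.8 q6 -0.17 turn 0.1 shift now [-0.2 -0.3  1.3] after turn [-0.2 -0.3  1.3] F [-2.3 -2.5  5.7] open 0.0593 grip 52
```

Emit:
{"api": "step_arm", "payload": {"moves": [[0,[0,0,0],0],[0,[0,0,0],0],[0,[0,0,0],0],[0,[0,0,-40],0],[0,[0,0,-20],0],[0,[17,0,0],0],[0,[17,0,0],0],[0,[0,0,0],0]]}}

```text
t: 17.55
eef_pos: [0.579, 0.0517, 0.1152]
eef_rot: [-0.001, 0.669, 0.743, -0.001]
force: [0.1, -0.5, -0.4]
opening: 0.0852
grasp_force: 0.0
```

Emit:
{"api": "step_arm", "payload": {"moves": [[0,[0,0,0],0],[0,[0,0,0],0]]}}

```text
t: 17.8
eef_pos: [0.58, 0.0495, 0.1164]
eef_rot: [-0.0, 0.67, 0.742, -0.0]
force: [0.0, -0.7, 0.7]
opening: 0.0857
grasp_force: 0.0
```

```bash
python3 -c "
from h import *
p=tr(.1222)
go(p[0],p[1],.042,YAW)
"
```

```text
t17.80 TCP [0.58   0.0495 0.1164] yaw 5.8 q6 -0.11 turn 0.1 shift now [ 0.1  0.4 74.4] after turn [ 0.1  0.4 74.4] F [ 0.  -0.7  0.7] open 0.0857 grip 0
```

Emit:
{"api": "step_arm", "payload": {"moves": [[0,[0,0,35],0],[0,[0,0,30],0],[0,[0,0,9],0],[0,[0,0,0],0],[1,[0,0,0],0],[1,[0,0,0],0],[1,[0,0,0],0],[1,[0,0,0],0]], "force": 40}}

```text
t: 18.8
eef_pos: [0.5816, 0.0497, 0.045]
eef_rot: [0.001, 0.67, 0.742, 0.001]
force: [0.1, -0.4, 6.6]
opening: 0.0594
grasp_force: 45.4
```

Emit:
{"api": "step_arm", "payload": {"moves": [[1,[0,0,0],0],[1,[0,0,-30],0],[1,[0,0,-40],0],[1,[0,0,-25],0],[1,[-35,0,0],0],[1,[-40,0,0],0],[1,[0,0,0],0],[1,[0,0,0],0]]}}

```text
t: 19.8
eef_pos: [0.5873, -0.0245, 0.1372]
eef_rot: [-0.001, 0.67, 0.742, -0.0]
force: [0.4, -0.0, -1.2]
opening: 0.0595
grasp_force: 44.7
```

```bash
python3 -c "
from h import *
p=tr(.0525)
go(p[0],p[1],.042,YAW)
w=cam('wrist'); save('w4',w['image'])
import pickle; pickle.dump(w,open('w4.pkl','wb'))
"
```

```text
t19.80 TCP [ 0.5873 -0.0245  0.1372] yaw 5.8 q6 -0.24 turn 0.1 shift now [ 4.6  0.6 95.2] after turn [ 4.6  0.6 95.2] F [ 0.4 -0.  -1.2] open 0.0595 grip 45
```

View pics/w4.png

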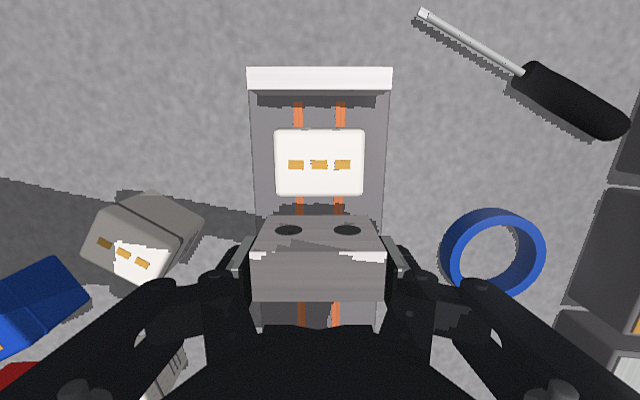

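```bash
cat >> h.py <<'E'
def whites(w,z,amin=800):
    hsv=cv2.cvtColor(w['image'],cv2.COLOR_BGR2HSV)
    t=((hsv[...,2]>185)&(hsv[...,1]<60)).astype(np.uint8)
    for q in cv2.findContours(t,0,1)[0]:
        r=cv2.minAreaRect(q)
        if cv2.contourArea(q)>amin:
            B=np.array([onz(w,*p,z)[:2] for p in cv2.boxPoints(r)])
            print(np.round(r[0],1),B.mean(0).round(4),'tray',totr(B.mean(0)).round(4),[(np.linalg.norm(B[i]-B[i-1]).round(4),(np.degrees(np.arctan2(*(B[i]-B[i-1])[::-1]))%180).round(1)) for i in (0,1)])
E
python3 -c "
from h import *
import pickle
whites(pickle.load(open('w4.pkl','rb')),.082)
"
```

```text
[138.2 264.2] [ 0.4622 -0.0698] tray [-0.1295  0.0152] [(np.float64(0.0399), np.float64(172.9)), (np.float64(0.0337), np.float64(75.4))]
[319.  162.5] [0.5837 0.0157] tray [-0.      0.0882] [(np.float64(0.0436), np.float64(93.5)), (np.float64(0.0566), np.float64(5.8))]
[319.   77.5] [0.5784 0.0673] tray [-0.0002  0.14  ] [(np.float64(0.0129), np.float64(92.0)), (np.float64(0.0869), np.float64(5.8))]
```

Emit:
{"api": "step_arm", "payload": {"moves": [[1,[0,0.6,40],0],[1,[0,0,40],0],[1,[0,0,8],0],[1,[3,0,0],0],[1,[0,0,0],0],[1,[0,0,0],0]]}}

```text
t: 20.6
eef_pos: [0.5895, -0.0219, 0.0521]
eef_rot: [0.002, 0.67, 0.742, 0.001]
force: [0.3, 0.1, -2.0]
opening: 0.0597
grasp_force: 44.5
```

```bash
python3 -c "
from h import *
p=tr(.0525)
go(p[0],p[1],.045,YAW)
"
```

```text
t20.60 TCP [ 0.5895 -0.0219  0.0521] yaw 5.8 q6 -0.24 turn 0.1 shift now [ 2.3 -2.   7.1] after turn [ 2.3 -2.   7.1] F [ 0.3  0.1 -2. ] open 0.0597 grip 44
```

Emit:
{"api": "step_arm", "payload": {"moves": [[1,[2,-2,0],0],[1,[0,0,0],0],[1,[0,0,6],0],[1,[0,0,1.5],0],[1,[0,0,0],0],[1,[0,0,0],0]]}}

```text
t: 21.35
eef_pos: [0.5865, -0.0202, 0.0449]
eef_rot: [0.001, 0.67, 0.742, 0.0]
force: [-3.7, -0.1, 9.3]
opening: 0.0592
grasp_force: 46.1
```

```bash
python3 -c "
from h import *
p=tr(.0525)
go(p[0],p[1],.045,YAW)
"
```

```text
t21.35 TCP [ 0.5865 -0.0202  0.0449] yaw 5.8 q6 -0.23 turn 0.1 shift now [ 0.3  0.9 -0.1] after turn [ 0.3  0.9 -0.1] F [-3.7 -0.1  9.3] open 0.0592 grip 46
```

Emit:
{"api": "step_arm", "payload": {"moves": [[0,[0,0,0],0],[0,[0,0,0],0],[0,[0,0,0],0],[0,[0,0,-40],0],[0,[0,0,-50],0],[0,[0,-45,-15],10.7],[0,[0,0,0],10.7],[0,[0,0,0],10.7]]}}

```text
t: 22.35
eef_pos: [0.5408, -0.0247, 0.1478]
eef_rot: [0.0, 0.851, 0.525, 0.0]
force: [-0.1, -0.1, -0.1]
opening: 0.0854
grasp_force: 0.0
```

Emit:
{"api": "step_arm", "payload": {"moves": [[0,[0,0,0],0],[0,[0,0,0],0]]}}

```text
t: 22.6
eef_pos: [0.5411, -0.0246, 0.1472]
eef_rot: [-0.0, 0.849, 0.529, -0.0]
force: [0.6, -0.2, -0.2]
opening: 0.0855
grasp_force: 0.0
```

```bash
python3 -c "
from h import *
go(.4448,-.068,.15,-26.5)
w=cam('wrist'); save('w5',w['image']); whites(w,.07)
import pickle; pickle.dump(w,open('w5.pkl','wb'))
"
```

```text
t22.60 TCP [ 0.5411 -0.0246  0.1472] yaw -26.1 q6 0.31 turn 0.4 shift now [-81.3 -67.4  -2.8] after turn [-81.8 -66.9  -2.8] F [ 0.6 -0.2 -0.2] open 0.0855 grip 0
[356.3 148.9] [0.5857 0.0046] tray [0.0008 0.0769] [(np.float64(0.0694), np.float64(94.5)), (np.float64(0.0607), np.float64(3.9))]
[308.5  67.5] [0.5779 0.0688] tray [-0.0005  0.1416] [(np.float64(0.0147), np.float64(96.1)), (np.float64(0.0937), np.float64(4.9))]
```

Emit:
{"api": "step_arm", "payload": {"moves": [[0,[-45,-22,0],0.4],[0,[-45,-22,0],0],[0,[-41,-23,0],0],[0,[0,0,0],0],[0,[0,0,0],0]]}}

```text
t: 23.28
eef_pos: [0.4233, -0.1119, 0.1477]
eef_rot: [0.0, 0.851, 0.525, 0.001]
force: [-0.0, 0.0, 0.3]
opening: 0.085
grasp_force: 0.0
```

```bash
python3 -c "
from h import *
w=cam('wrist'); save('w5',w['image']); whites(w,.07,400)
go(.4448,-.068,.12,-26.5)
"
```

```text
[281.7 195.1] [ 0.4041 -0.0885] tray [-0.1892  0.0025] [(np.float64(0.0444), np.float64(71.9)), (np.float64(0.0578), np.float64(166.2))]
[459.  11.] [ 0.5637 -0.032 ] tray [-0.0248  0.0427] [(np.float64(0.0124), np.float64(69.6)), (np.float64(0.0291), np.float64(153.4))]
t23.32 TCP [ 0.4235 -0.1117  0.1477] yaw -26.6 q6 0.08 turn -0.1 shift now [48.6 -0.5 27.7] after turn [48.6 -0.4 27.7] F [ 0.1  0.  -0.2] open 0.0856 grip 0
```

View pics/w5.png

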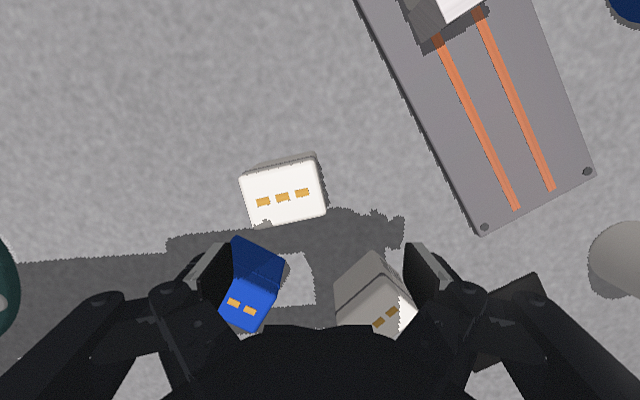

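B has been knocked: it now sits at pixel (282,195), about (.404,-.0885) with yaw about -13.5°. The spacer and the rest look fine, so I'll re-aim.

Emit:
{"api": "step_arm", "payload": {"moves": [[0,[0,0,0],-6.5],[0,[0,0,0],-6.5],[0,[0,0,0],0],[0,[0,0,0],0]]}}

```text
t: 23.82
eef_pos: [0.4232, -0.1115, 0.1474]
eef_rot: [-0.0, 0.786, 0.618, 0.0]
force: [-0.7, 1.2, 0.7]
opening: 0.0854
grasp_force: 0.0
```

```bash
python3 -c "
from h import *
w=cam('wrist'); save('w6',w['image']); whites(w,.07,400)
go(.404,-.0885,.12,-13.5)
"
```

```text
[286. 188.] [ 0.4041 -0.0883] tray [-0.1891  0.0026] [(np.float64(0.0429), np.float64(72.5)), (np.float64(0.0565), np.float64(166.3))]
[523.5  27.2] [ 0.5811 -0.0214] tray [-0.0064  0.0515] [(np.float64(0.0221), np.float64(105.2)), (np.float64(0.0598), np.float64(5.2))]
t23.88 TCP [ 0.4231 -0.1116  0.1474] yaw -13.7 q6 -0.15 turn -0.2 shift now [ 17.9 -24.   27.4] after turn [ 18.  -24.   27.4] F [ 0.1 -0.7  0.1] open 0.0856 grip 0
```

Emit:
{"api": "step_arm", "payload": {"moves": [[0,[9,-12,0],0],[0,[9,-12,0],0],[0,[0,0,27],0],[0,[0,0,0],0],[0,[0,0,0],0]]}}

```text
t: 24.5
eef_pos: [0.4037, -0.0886, 0.1212]
eef_rot: [0.0, 0.786, 0.618, 0.0]
force: [1.1, 0.1, -0.2]
opening: 0.0853
grasp_force: 0.0
```

```bash
python3 -c "
from h import *
go(.404,-.0884,.045,-13.7)
"
```

```text
t24.50 TCP [ 0.4037 -0.0886  0.1212] yaw -13.7 q6 -0.12 turn 0.0 shift now [ 0.2  0.2 76.2] after turn [ 0.2  0.2 76.2] F [ 1.1  0.1 -0.2] open 0.0853 grip 0
```

Emit:
{"api": "step_arm", "payload": {"moves": [[0,[0,0,35],0],[0,[0,0,30],0],[0,[0,0,11],0],[0,[0,0,0],0],[1,[0,0,0],0],[1,[0,0,0],0],[1,[0,0,0],0],[1,[0,0,0],0]], "force": 45}}

```text
t: 25.5
eef_pos: [0.405, -0.0892, 0.0462]
eef_rot: [0.001, 0.786, 0.618, 0.001]
force: [0.1, 0.2, 7.3]
opening: 0.0595
grasp_force: 51.1
```

Emit:
{"api": "step_arm", "payload": {"moves": [[1,[0,0,0],0],[1,[0,0,-30],0],[1,[0,0,-40],-6.5],[1,[0,0,-40],-6.5],[1,[0,0,0],-6.5],[1,[0,0,0],0],[1,[0,0,0],0]]}}

```text
t: 26.38
eef_pos: [0.4028, -0.0884, 0.1532]
eef_rot: [-0.001, 0.671, 0.742, -0.0]
force: [-0.1, -0.2, -3.5]
opening: 0.0596
grasp_force: 50.7
```

```bash
python3 -c "
from h import *
p=tr(.0175-.012)
go(p[0],p[1],.115,YAW)
"
```

```text
t26.38 TCP [ 0.4028 -0.0884  0.1532] yaw 5.7 q6 -0.45 turn 0.0 shift now [  2.8 190.6  37.7] after turn [  2.8 190.6  37.7] F [-0.1 -0.2 -3.5] open 0.0596 grip 51
```

Emit:
{"api": "step_arm", "payload": {"moves": [[1,[3,50,0],0],[1,[0,50,0],0],[1,[0,50,0],0],[1,[0,40,0],0],[1,[0,0,20],0],[1,[0,0,18],0],[1,[0,0,0],0],[1,[0,0,0],0]]}}

```text
t: 27.38
eef_pos: [0.5921, -0.0666, 0.1167]
eef_rot: [0.0, 0.67, 0.742, 0.0]
force: [0.9, -0.3, -2.8]
opening: 0.0597
grasp_force: 51.1
```

```bash
python3 -c "
from h import *
p=tr(.0175)
go(p[0],p[1],.060,YAW)
"
```

```text
t27.38 TCP [ 0.5921 -0.0666  0.1167] yaw 5.8 q6 -0.31 turn 0.1 shift now [12.1 -0.1 56.7] after turn [12.1 -0.1 56.7] F [ 0.9 -0.3 -2.8] open 0.0597 grip 51
```

Emit:
{"api": "step_arm", "payload": {"moves": [[1,[0,0,30],0],[1,[0,0,22],0],[1,[4,0,4],0],[1,[4,0,0],0],[1,[3,0,0],0],[1,[0,0,0],0],[1,[0,0,0],0]]}}

```text
t: 28.25
eef_pos: [0.5916, -0.0556, 0.0612]
eef_rot: [0.001, 0.67, 0.742, 0.0]
force: [-0.1, 0.0, -3.3]
opening: 0.0596
grasp_force: 51.1
```

```bash
python3 -c "
from h import *
p=tr(.0175)
go(p[0],p[1],.0585,YAW)
"
```

```text
t28.25 TCP [ 0.5916 -0.0556  0.0612] yaw 5.8 q6 -0.29 turn 0.1 shift now [ 1.1 -0.7  2.7] after turn [ 1.1 -0.7  2.7] F [-0.1  0.  -3.3] open 0.0596 grip 51
```

Emit:
{"api": "step_arm", "payload": {"moves": [[1,[1.2,-0.7,0],0],[1,[0,0,0],0],[1,[0,0,3],0],[1,[0,0,1],0],[1,[0,0,0],0],[1,[0,0,0],0]]}}

```text
t: 29.0
eef_pos: [0.5908, -0.0546, 0.0583]
eef_rot: [0.001, 0.67, 0.742, 0.0]
force: [-2.4, -0.9, 5.8]
opening: 0.0592
grasp_force: 52.1
```

```bash
python3 -c "
from h import *
p=tr(.0175)
go(p[0],p[1],.0585,YAW)
"
```

```text
t29.00 TCP [ 0.5908 -0.0546  0.0583] yaw 5.8 q6 -0.29 turn 0.1 shift now [-0.  -0.  -0.2] after turn [-0.  -0.  -0.2] F [-2.4 -0.9  5.8] open 0.0592 grip 52
```

Release, rise, and move over the spacer.

Emit:
{"api": "step_arm", "payload": {"moves": [[0,[0,0,0],0],[0,[0,0,0],0],[0,[0,0,0],0],[0,[0,0,-40],0],[0,[0,0,-20],0],[0,[17,0,0],0],[0,[18,0,0],0],[0,[0,0,0],0]]}}

```text
t: 30.0
eef_pos: [0.5857, -0.0174, 0.1147]
eef_rot: [-0.002, 0.669, 0.743, -0.001]
force: [-0.6, -0.1, 0.7]
opening: 0.0854
grasp_force: 0.0
```

Emit:
{"api": "step_arm", "payload": {"moves": [[0,[0,0,0],0],[0,[0,0,0],0]]}}

```text
t: 30.25
eef_pos: [0.5867, -0.0198, 0.116]
eef_rot: [-0.0, 0.67, 0.742, -0.0]
force: [0.4, 0.1, 0.4]
opening: 0.0857
grasp_force: 0.0
```

```bash
python3 -c "
from h import *
p=tr(.0525)
go(p[0],p[1],.044,YAW)
"
```

```text
t30.25 TCP [ 0.5867 -0.0198  0.116 ] yaw 5.8 q6 -0.23 turn 0.1 shift now [-0.   0.7 72. ] after turn [-0.   0.7 72. ] F [0.4 0.1 0.4] open 0.0857 grip 0
```

Emit:
{"api": "step_arm", "payload": {"moves": [[0,[0,0,35],0],[0,[0,0,30],0],[0,[0,0.5,8],0],[0,[0,0,0],0],[1,[0,0,0],0],[1,[0,0,0],0],[1,[0,0,0],0],[1,[0,0,0],0]], "force": 40}}

```text
t: 31.25
eef_pos: [0.5887, -0.0198, 0.0456]
eef_rot: [0.002, 0.67, 0.742, 0.001]
force: [-0.1, 0.3, 6.2]
opening: 0.0591
grasp_force: 45.7
```

Emit:
{"api": "step_arm", "payload": {"moves": [[1,[0,0,0],0],[1,[0,0,-30],0],[1,[0,0,-40],0],[1,[0,0,-25],0],[1,[-35,0,0],0],[1,[-39,0,0],0],[1,[0,0,0],0],[1,[0,0,0],0]]}}

```text
t: 32.25
eef_pos: [0.5944, -0.0927, 0.1377]
eef_rot: [-0.001, 0.67, 0.742, -0.0]
force: [0.4, 0.2, -1.7]
opening: 0.0594
grasp_force: 44.9
```

```bash
python3 -c "
from h import *
p=tr(-.0175)
go(p[0],p[1],.052,YAW)
w=cam('wrist'); save('w7',w['image']); whites(w,.082)
"
```

```text
t32.25 TCP [ 0.5944 -0.0927  0.1377] yaw 5.8 q6 -0.35 turn 0.1 shift now [ 3.2  0.4 85.7] after turn [ 3.2  0.4 85.7] F [ 0.4  0.2 -1.7] open 0.0594 grip 45
[623.5 346. ] [ 0.844  -0.1733] tray [ 0.24  -0.126] [(np.float64(0.0907), np.float64(111.0)), (np.float64(0.0232), np.float64(5.8))]
[318. 165.] [ 0.5903 -0.0542] tray [-0.0004  0.0179] [(np.float64(0.0433), np.float64(93.4)), (np.float64(0.0569), np.float64(5.8))]
[318.5  45.5] [0.5835 0.0159] tray [-0.0003  0.0883] [(np.float64(0.042), np.float64(93.2)), (np.float64(0.0573), np.float64(5.8))]
```

Emit:
{"api": "step_arm", "payload": {"moves": [[1,[0,0,40],0],[1,[0,0,40],0],[1,[2,0,6],0],[1,[0,0,0],0],[1,[0,0,0],0]]}}

```text
t: 32.92
eef_pos: [0.5964, -0.091, 0.055]
eef_rot: [0.002, 0.67, 0.742, 0.001]
force: [0.9, 0.3, -2.0]
opening: 0.0591
grasp_force: 44.8
```

```bash
python3 -c "
from h import *
p=tr(-.0173)
go(p[0],p[1],.046,YAW)
"
```

```text
t32.92 TCP [ 0.5964 -0.091   0.055 ] yaw 5.9 q6 -0.35 turn 0.1 shift now [ 2.  -1.9  9. ] after turn [ 2.  -1.9  9. ] F [ 0.9  0.3 -2. ] open 0.0591 grip 45
```

Emit:
{"api": "step_arm", "payload": {"moves": [[1,[1.8,-1.9,0],0],[1,[0,0,0],0],[1,[0,0,6],0],[1,[0,0,4],0],[1,[0,0,0],0],[1,[0,0,0],0]]}}

```text
t: 33.67
eef_pos: [0.5932, -0.0897, 0.0455]
eef_rot: [0.001, 0.67, 0.742, 0.0]
force: [-5.4, 0.4, 10.8]
opening: 0.0592
grasp_force: 46.4
```

```bash
python3 -c "
from h import *
p=tr(-.0173)
go(p[0],p[1],.046,YAW)
"
```

```text
t33.67 TCP [ 0.5932 -0.0897  0.0455] yaw 5.8 q6 -0.35 turn 0.1 shift now [ 0.4  1.2 -0.5] after turn [ 0.4  1.2 -0.5] F [-5.4  0.4 10.8] open 0.0592 grip 46
```

Emit:
{"api": "step_arm", "payload": {"moves": [[0,[0,0,0],0],[0,[0,0,0],0],[0,[0,0,0],0],[0,[0,0,-40],0],[0,[0,0,-50],0],[0,[-40,-40,-15],-6.5],[0,[-50,-50,0],-6.4],[0,[-50,-30,0],0]]}}

```text
t: 34.67
eef_pos: [0.5095, -0.2438, 0.1478]
eef_rot: [0.0, 0.582, 0.813, 0.0]
force: [1.2, -0.1, 0.1]
opening: 0.0854
grasp_force: 0.0
```

Emit:
{"api": "step_arm", "payload": {"moves": [[0,[0,0,0],0],[0,[0,0,0],0]]}}

```text
t: 34.92
eef_pos: [0.5107, -0.2427, 0.147]
eef_rot: [-0.001, 0.583, 0.813, 0.0]
force: [-0.7, 1.5, 0.1]
opening: 0.0853
grasp_force: 0.0
```

```bash
python3 -c "
from h import *
go(.4394,-.265,.148,18.7)
w=cam('wrist'); save('w8',w['image']); whites(w,.07)
"
```

```text
t34.92 TCP [ 0.5107 -0.2427  0.147 ] yaw 18.7 q6 -0.87 turn -0.0 shift now [  1.8 -74.7  -1. ] after turn [  1.8 -74.7  -1. ] F [-0.7  1.5  0.1] open 0.0853 grip 0
[494.9 392.1] [ 0.7218 -0.3563] tray [ 0.1002 -0.2958] [(np.float64(0.0497), np.float64(140.2)), (np.float64(0.0379), np.float64(59.0))]
[592.2 192. ] [ 0.7001 -0.1642] tray [ 0.0978 -0.1025] [(np.float64(0.0442), np.float64(174.5)), (np.float64(0.0824), np.float64(96.2))]
[241.8 134.8] [ 0.4418 -0.2058] tray [-0.1634 -0.1181] [(np.float64(0.0502), np.float64(150.0)), (np.float64(0.0249), np.float64(58.5))]
[190.5  88.5] [ 0.4008 -0.1869] tray [-0.2023 -0.0951] [(np.float64(0.0377), np.float64(179.9)), (np.float64(0.0255), np.float64(81.6))]
[509.8  42.1] [ 0.5923 -0.0922] tray [-0.0023 -0.0201] [(np.float64(0.067), np.float64(7.2)), (np.float64(0.0245), np.float64(101.6))]
[544.5  16. ] [ 0.6057 -0.0716] tray [ 0.0131 -0.0009] [(np.float64(0.0183), np.float64(118.2)), (np.float64(0.0562), np.float64(18.7))]
```

Emit:
{"api": "step_arm", "payload": {"moves": [[0,[0,-40,0],0],[0,[0,-35,0],0],[0,[0,0,0],0],[0,[0,0,0],0]]}}

```text
t: 35.48
eef_pos: [0.4408, -0.2661, 0.1477]
eef_rot: [0.0, 0.582, 0.813, 0.0]
force: [-0.1, -0.2, 0.2]
opening: 0.0853
grasp_force: 0.0
```

```bash
python3 -c "
from h import *
go(.425,-.2222,.12,18.7)
w=cam('wrist'); whites(w,.07)
c=w['image'][60:300,160:440]; save('w9',cv2.resize(c,None,fx=2,fy=2))
"
```

```text
t35.48 TCP [ 0.4408 -0.2661  0.1477] yaw 18.8 q6 -0.98 turn 0.1 shift now [46.6 -0.8 27.7] after turn [46.6 -0.9 27.7] F [-0.1 -0.2  0.2] open 0.0853 grip 0
[ 69.9 185.3] [ 0.2601 -0.3082] tray [-0.3545 -0.2018] [(np.float64(0.0854), np.float64(121.8)), (np.float64(0.0878), np.float64(43.4))]
[323.5 136. ] [ 0.4268 -0.2123] tray [-0.179 -0.123] [(np.float64(0.0612), np.float64(106.5)), (np.float64(0.0662), np.float64(18.8))]
[337.   95.2] [ 0.4281 -0.1844] tray [-0.1749 -0.0954] [(np.float64(0.1424), np.float64(0.2)), (np.float64(0.0787), np.float64(85.2))]
[608.3  42.8] [ 0.5836 -0.0947] tray [-0.0111 -0.0216] [(np.float64(0.0542), np.float64(3.1)), (np.float64(0.0235), np.float64(101.0))]
[178.4  45.1] [ 0.3184 -0.1877] tray [-0.2844 -0.0877] [(np.float64(0.0702), np.float64(141.2)), (np.float64(0.0221), np.float64(48.0))]
```

View pics/w9.png

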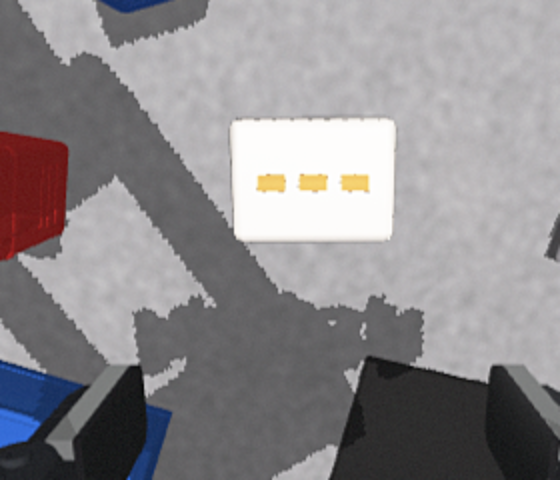

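C is axis-aligned in the view, with its centre at pixel (316.7,149.8).

```bash
python3 -c "
from h import *
w=cam('wrist')
B=np.array([onz(w,u,v,.07)[:2] for u,v in ((275.5,119),(357.5,119),(356.5,180.5),(277,180.5))]);p=B.mean(0);print(B.round(4).tolist(),p)
go(p[0],p[1],.12,18.8)
"
```

```text
[[0.3909, -0.2111], [0.4451, -0.1926], [0.4601, -0.2338], [0.4045, -0.2528]] [ 0.42513392 -0.22256894]
t35.58 TCP [ 0.4409 -0.2663  0.1476] yaw 18.8 q6 -0.98 turn 0.0 shift now [46.5 -0.8 27.6] after turn [46.5 -0.8 27.6] F [-0.3  0.4 -0.2] open 0.0855 grip 0
```

Emit:
{"api": "step_arm", "payload": {"moves": [[0,[23,-0.4,0],0],[0,[23,-0.4,0],0],[0,[0,0,27],0],[0,[0,0,0],0],[0,[0,0,0],0]]}}

```text
t: 36.2
eef_pos: [0.425, -0.2238, 0.1211]
eef_rot: [0.0, 0.582, 0.813, 0.0]
force: [-0.3, 0.0, 0.9]
opening: 0.0852
grasp_force: 0.0
```

```bash
python3 -c "
from h import *
go(.4251,-.2226,.045,18.8)
"
```

```text
t36.20 TCP [ 0.425  -0.2238  0.1211] yaw 18.8 q6 -0.93 turn -0.0 shift now [ 1.2  0.5 76.1] after turn [ 1.2  0.5 76.1] F [-0.3  0.   0.9] open 0.0852 grip 0
```

Emit:
{"api": "step_arm", "payload": {"moves": [[0,[1,0,35],0],[0,[0,0,30],0],[0,[0,0,11],0],[0,[0,0,0],0],[1,[0,0,0],0],[1,[0,0,0],0],[1,[0,0,0],0],[1,[0,0,0],0]], "force": 45}}

```text
t: 37.2
eef_pos: [0.4253, -0.2237, 0.0463]
eef_rot: [0.002, 0.583, 0.813, 0.0]
force: [0.7, 0.0, 6.0]
opening: 0.0593
grasp_force: 50.5
```

Emit:
{"api": "step_arm", "payload": {"moves": [[1,[0,0,0],0],[1,[0,0,-30],0],[1,[0,0,-40],6.5],[1,[0,0,-40],6.5],[1,[0,0,0],0],[1,[0,0,0],0]]}}

```text
t: 37.95
eef_pos: [0.4229, -0.2222, 0.1525]
eef_rot: [-0.002, 0.67, 0.742, -0.0]
force: [1.0, -0.3, -4.2]
opening: 0.0593
grasp_force: 50.1
```

```bash
python3 -c "
from h import *
p=tr(-.0525-.012)
go(p[0],p[1],.115,YAW)
"
```

```text
t37.95 TCP [ 0.4229 -0.2222  0.1525] yaw 5.8 q6 -0.70 turn 0.1 shift now [ 67.7 184.   37.2] after turn [ 67.9 184.   37.2] F [ 1.  -0.3 -4.2] open 0.0593 grip 50
```

Emit:
{"api": "step_arm", "payload": {"moves": [[1,[18,50,0],0],[1,[18,50,0],0],[1,[18,50,0],0],[1,[13.5,34,0],0],[1,[0,0,20],0],[1,[0,0,17],0],[1,[0,0,0],0],[1,[0,0,0],0]]}}

```text
t: 38.95
eef_pos: [0.5998, -0.1377, 0.1173]
eef_rot: [-0.0, 0.671, 0.741, -0.0]
force: [-0.6, 0.4, -3.1]
opening: 0.0595
grasp_force: 50.6
```

```bash
python3 -c "
from h import *
p=tr(-.0525)
go(p[0],p[1],.0605,YAW)
"
```

```text
t38.95 TCP [ 0.5998 -0.1377  0.1173] yaw 5.7 q6 -0.42 turn -0.0 shift now [13.5 -0.6 56.8] after turn [13.5 -0.6 56.8] F [-0.6  0.4 -3.1] open 0.0595 grip 51
```

Emit:
{"api": "step_arm", "payload": {"moves": [[1,[0,0,30],0],[1,[0,0,22],0],[1,[4,0,4],0],[1,[4,0,0],0],[1,[3,0,0],0],[1,[0,0,0],0],[1,[0,0,0],0]]}}

```text
t: 39.83
eef_pos: [0.5995, -0.1265, 0.0622]
eef_rot: [0.001, 0.671, 0.742, 0.0]
force: [-0.5, -0.3, -3.8]
opening: 0.0595
grasp_force: 50.6
```

```bash
python3 -c "
from h import *
p=tr(-.0530)
go(p[0],p[1],.0585,YAW)
"
```

```text
t39.83 TCP [ 0.5995 -0.1265  0.0622] yaw 5.7 q6 -0.40 turn -0.0 shift now [ 1.9 -1.5  3.7] after turn [ 1.9 -1.5  3.7] F [-0.5 -0.3 -3.8] open 0.0595 grip 51
```

Emit:
{"api": "step_arm", "payload": {"moves": [[1,[1.5,-1.3,0],0],[1,[0,0,0],0],[1,[0,0,3.5],0],[1,[0,0,1],0],[1,[0,0,0],0],[1,[0,0,0],0]]}}

```text
t: 40.58
eef_pos: [0.5981, -0.125, 0.0584]
eef_rot: [0.001, 0.671, 0.742, 0.0]
force: [-2.9, 1.8, 5.3]
opening: 0.0599
grasp_force: 51.5
```

```bash
python3 -c "
from h import *
p=tr(-.0530)
go(p[0],p[1],.0585,YAW)
"
```

```text
t40.58 TCP [ 0.5981 -0.125   0.0584] yaw 5.7 q6 -0.40 turn -0.0 shift now [ 0.3 -0.2 -0.1] after turn [ 0.3 -0.2 -0.1] F [-2.9  1.8  5.3] open 0.0599 grip 51
```

Release, then fetch the spacer from gap 3.

Emit:
{"api": "step_arm", "payload": {"moves": [[0,[0,0,0],0],[0,[0,0,0],0],[0,[0,0,0],0],[0,[0,0,-40],0],[0,[0,0,-20],0],[0,[17,0,0],0],[0,[18,0,0],0],[0,[0,0,0],0]]}}

```text
t: 41.58
eef_pos: [0.5931, -0.0879, 0.1151]
eef_rot: [-0.002, 0.67, 0.743, -0.001]
force: [-0.5, -0.5, -0.1]
opening: 0.0854
grasp_force: 0.0
```

Emit:
{"api": "step_arm", "payload": {"moves": [[0,[0,0,0],0],[0,[0,0,0],0]]}}

```text
t: 41.82
eef_pos: [0.5941, -0.0904, 0.1165]
eef_rot: [-0.0, 0.671, 0.741, -0.0]
force: [0.2, -0.0, 0.4]
opening: 0.0854
grasp_force: 0.0
```

```bash
python3 -c "
from h import *
p=tr(-.0173)
go(p[0],p[1],.044,YAW)
"
```

```text
t41.83 TCP [ 0.5941 -0.0904  0.1165] yaw 5.7 q6 -0.35 turn -0.0 shift now [ 1.1  0.4 72.5] after turn [ 1.1  0.4 72.5] F [ 0.2 -0.   0.4] open 0.0854 grip 0
```

Emit:
{"api": "step_arm", "payload": {"moves": [[0,[1,0,35],0],[0,[0,0,30],0],[0,[0,0.4,8],0],[0,[0,0,0],0],[1,[0,0,0],0],[1,[0,0,0],0],[1,[0,0,0],0],[1,[0,0,0],0]], "force": 40}}

```text
t: 42.82
eef_pos: [0.5958, -0.0895, 0.046]
eef_rot: [0.002, 0.671, 0.742, 0.001]
force: [-0.0, -0.1, 6.5]
opening: 0.0592
grasp_force: 45.4
```

Emit:
{"api": "step_arm", "payload": {"moves": [[1,[0,0,0],0],[1,[0,0,-30],0],[1,[0,0,-40],0],[1,[0,0,-25],0],[1,[-20,-40,0],0],[1,[-40,-37,0],0],[1,[0,0,0],0],[1,[0,0,0],0]]}}

```text
t: 43.82
eef_pos: [0.5238, -0.1563, 0.1386]
eef_rot: [-0.0, 0.671, 0.741, 0.0]
force: [0.1, -0.2, -1.6]
opening: 0.0595
grasp_force: 44.7
```

```bash
python3 -c "
from h import *
go(.5405,-.3449,.138,5.7)
"
```

```text
t43.83 TCP [ 0.5238 -0.1563  0.1386] yaw 5.7 q6 -0.49 turn -0.0 shift now [-189.3   -2.1    0.4] after turn [-189.3   -2.1    0.4] F [ 0.1 -0.2 -1.6] open 0.0595 grip 45
```

Emit:
{"api": "step_arm", "payload": {"moves": [[1,[-50,0,0],0],[1,[-50,0,0],0],[1,[-50,0,0],0],[1,[-39,-2,0],0],[1,[0,0,40],0],[1,[0,0,35],0],[1,[0,0,0],0],[1,[0,0,0],0]]}}

```text
t: 44.82
eef_pos: [0.5422, -0.3445, 0.0651]
eef_rot: [0.001, 0.67, 0.742, 0.0]
force: [-0.8, -0.1, -1.6]
opening: 0.0593
grasp_force: 44.6
```

```bash
python3 -c "
from h import *
go(.5405,-.3449,.040,5.7)
"
```

```text
t44.83 TCP [ 0.5422 -0.3445  0.0651] yaw 5.8 q6 -0.76 turn 0.1 shift now [-0.2 -1.7 25.1] after turn [-0.2 -1.7 25.1] F [-0.8 -0.1 -1.6] open 0.0593 grip 45
```

Emit:
{"api": "step_arm", "payload": {"moves": [[1,[0,-1.5,15],0],[1,[0,0,7],0],[1,[0,0,3],0],[1,[0,0,0],0],[1,[0,0,0],0]]}}

```text
t: 45.45
eef_pos: [0.5393, -0.345, 0.0401]
eef_rot: [0.0, 0.671, 0.742, 0.0]
force: [-2.3, 2.2, 5.8]
opening: 0.0594
grasp_force: 45.6
```

Emit:
{"api": "step_arm", "payload": {"moves": [[1,[0,0,1],0],[1,[0,0,0],0],[0,[0,0,0],0],[0,[0,0,0],0],[0,[0,0,0],0],[0,[0,0,-40],0],[0,[0,0,-50],0],[0,[0,0,-60],0]]}}

```text
t: 46.45
eef_pos: [0.5387, -0.3446, 0.1877]
eef_rot: [-0.002, 0.671, 0.742, -0.0]
force: [-0.0, 0.3, 0.2]
opening: 0.0855
grasp_force: 0.0
```

```bash
python3 -c "
from h import *
import pickle
go(.37,-.19,.3,5.7)
c=cam('top'); pickle.dump(c,open('top1.pkl','wb'))
for z in (.082,.056): whites(c,z,60); print()
w=pickle.load(open('w3.pkl','rb'))
"
```

```text
t46.45 TCP [ 0.5387 -0.3446  0.1877] yaw 5.7 q6 -0.76 turn 0.0 shift now [ 170.9 -152.7 -111.6] after turn [ 170.8 -152.8 -111.6] F [-0.   0.3  0.2] open 0.0855 grip 0
[616.4 297.8] [ 0.2833 -0.8443] tray [-0.385  -0.7375] [(np.float64(0.0408), np.float64(15.5)), (np.float64(0.1328), np.float64(104.9))]
[587.1 280.1] [ 0.335  -0.7533] tray [-0.3244 -0.6521] [(np.float64(0.112), np.float64(34.8)), (np.float64(0.274), np.float64(121.9))]
[614.8 223.4] [ 0.5088 -0.8541] tray [-0.1615 -0.7698] [(np.float64(0.1337), np.float64(85.7)), (np.float64(0.0554), np.float64(168.2))]
[ 71.  226.1] [0.4192 0.8012] tray [-0.0852  0.8861] [(np.float64(0.0282), np.float64(85.7)), (np.float64(0.1424), np.float64(179.9))]
[206.4 200.4] [0.5188 0.3895] tray [-0.0272  0.4666] [(np.float64(0.0558), np.float64(83.5)), (np.float64(0.0308), np.float64(176.8))]
[592.7 197.4] [ 0.5884 -0.7887] tray [-0.0758 -0.7127] [(np.float64(0.1111), np.float64(9.7)), (np.float64(0.2774), np.float64(104.6))]
[333.5 185. ] [0.5845 0.0156] tray [0.0007 0.0879] [(np.float64(0.0551), np.float64(2.7)), (np.float64(0.0387), np.fl
[... 1872 characters left out ...]
64(0.0399), np.float64(97.5))]
[381.  182.5] [ 0.6063 -0.1282] tray [ 0.0081 -0.0573] [(np.float64(0.0533), np.float64(1.4)), (np.float64(0.0428), np.float64(93.0))]
[315.2 188. ] [0.5793 0.0699] tray [0.001  0.1425] [(np.float64(0.0937), np.float64(5.8)), (np.float64(0.0127), np.float64(95.7))]
[239.8 188.6] [0.5665 0.2988] tray [0.0111 0.3716] [(np.float64(0.2452), np.float64(89.1)), (np.float64(0.1186), np.float64(2.5))]
[604.  151.5] [ 0.7495 -0.8557] tray [ 0.0777 -0.7954] [(np.float64(0.0513), np.float64(174.6)), (np.float64(0.138), np.float64(94.1))]
[578.2 129.7] [ 0.8203 -0.7742] tray [ 0.1563 -0.7215] [(np.float64(0.1131), np.float64(21.5)), (np.float64(0.2842), np.float64(117.1))]
```

Emit:
{"api": "step_arm", "payload": {"moves": [[0,[20,-5,-50],0],[0,[60,-5,-50],0],[0,[62,-5,-12],0],[0,[62,-5,0],0],[0,[62,-5,0],0],[0,[62,-5,0],0],[0,[62,-4,0],0],[0,[60,0,0],0]]}}

```text
t: 47.5
eef_pos: [0.4623, 0.0885, 0.2898]
eef_rot: [0.0, 0.671, 0.742, 0.001]
force: [0.7, 0.4, -0.2]
opening: 0.0852
grasp_force: 0.0
```

Emit:
{"api": "step_arm", "payload": {"moves": [[0,[0,0,0],0],[0,[0,0,0],0],[0,[0,0,0],0]]}}

```text
t: 47.88
eef_pos: [0.4632, 0.0853, 0.2896]
eef_rot: [0.0, 0.672, 0.741, -0.0]
force: [-0.5, -0.9, -0.3]
opening: 0.0849
grasp_force: 0.0
```

```bash
python3 -c "
from h import *
import pickle
w=cam('wrist'); pickle.dump(w,open('w10.pkl','wb')); save('w10',w['image'])
go(.46,.1,.3,5.7)
whites(w,.06)
"
```

```text
t47.92 TCP [0.4632 0.0852 0.2896] yaw 5.6 q6 -0.04 turn -0.1 shift now [ 15.   -1.8 -10.4] after turn [ 15.   -1.7 -10.4] F [-0.2 -0.5  0. ] open 0.0853 grip 0
[406.5 239.5] [0.5919 0.0076] tray [0.0073 0.0792] [(np.float64(0.0456), np.float64(99.1)), (np.float64(0.0629), np.float64(5.6))]
[419.7  51.9] [0.5657 0.235 ] tray [0.004  0.3082] [(np.float64(0.1332), np.float64(177.9)), (np.float64(0.1233), np.float64(89.1))]
```

View pics/w10.png

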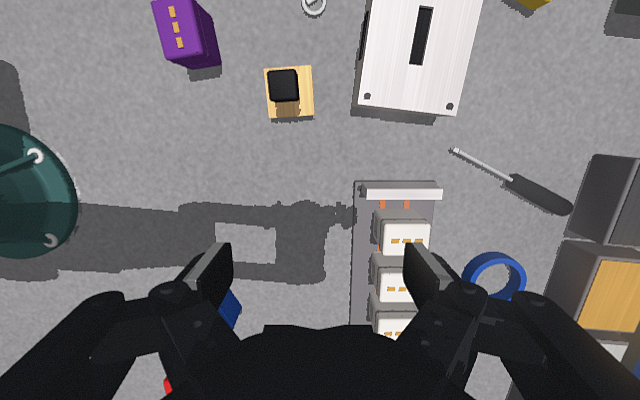

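The pin's black head is at (283,85) on its wooden block, and the slot is at (421,36) in the cover plate.

```bash
cat >> h.py <<'E'
def dark(w,z,roi,th=60,amin=100):
    u0,u1,v0,v1=roi; g=w['image'].max(2); m=np.zeros(g.shape,np.uint8); m[v0:v1,u0:u1]=g[v0:v1,u0:u1]<th
    for q in cv2.findContours(m,0,1)[0]:
        if cv2.contourArea(q)<amin: continue
        r=cv2.minAreaRect(q); P=cv2.boxPoints(r); B=np.array([onz(w,*p,z)[:2] for p in P])
        print('px',np.round(r[0],1),np.round(r[1],1),B.mean(0).round(4),[(np.linalg.norm(B[i]-B[i-1]).round(4),(np.degrees(np.arctan2(*(B[i]-B[i-1])[::-1]))%180).round(1)) for i in (0,1)])
E
python3 -c "
from h import *
import pickle
w=pickle.load(open('w10.pkl','rb'))
for th in (50,80,): dark(w,.108,(255,320,60,125),th); dark(w,.06,(400,440,0,80),th)
print([onz(w,u,v,.06)[:2].round(4).tolist() for u,v in ((358.5,106.5),(457,116))])
c=pickle.load(open('top1.pkl','rb')); dark(c,.06,(240,275,180,200),90,15)
go(.44,.2,.2,5)
"
```

```text
px [283.1  85.3] [31.7 29.3] [0.418  0.1825] [(np.float64(0.0302), np.float64(98.1)), (np.float64(0.0295), np.float64(10.0))]
px [420.3  35.9] [12.2 56.9] [0.5627 0.2537] [(np.float64(0.0142), np.float64(176.7)), (np.float64(0.057), np.float64(89.6))]
px [282.8  85.5] [32.  29.8] [0.4178 0.1823] [(np.float64(0.0305), np.float64(98.0)), (np.float64(0.03), np.float64(10.0))]
px [420.6  35.4] [13.1 58.4] [0.5629 0.2542] [(np.float64(0.0154), np.float64(176.1)), (np.float64(0.0584), np.float64(89.0))]
[[0.5036, 0.1723], [0.6236, 0.1731]]
px [254.  189.5] [16.2  2.4] [0.5641 0.2539] [(np.float64(0.0492), np.float64(88.0)), (np.float64(0.0075), np.float64(0.3))]
t47.92 TCP [0.4632 0.0852 0.2896] yaw 5.6 q6 -0.04 turn 0.6 shift now [116.5 -11.9  89.6] after turn [116.4 -13.1  89.6] F [-0.2 -0.5  0. ] open 0.0853 grip 0
```

Emit:
{"api": "step_arm", "payload": {"moves": [[0,[0,0,40],-4],[0,[50,-14,40],0],[0,[53,-14,10],0],[0,[0,0,0],0],[0,[0,0,0],0]]}}

```text
t: 48.55
eef_pos: [0.4196, 0.1804, 0.202]
eef_rot: [0.001, 0.645, 0.764, 0.0]
force: [0.2, 0.2, -0.2]
opening: 0.0852
grasp_force: 0.0
```

```bash
python3 -c "
from h import *
go(.418,.1824,.091,9.6)
"
```

```text
t48.55 TCP [0.4196 0.1804 0.202 ] yaw 9.7 q6 0.11 turn 0.1 shift now [  2.4  -1.4 111. ] after turn [  2.4  -1.4 111. ] F [ 0.2  0.2 -0.2] open 0.0852 grip 0
```

Emit:
{"api": "step_arm", "payload": {"moves": [[0,[2.4,-1.4,30],0],[0,[0,0,25],0],[0,[0,0,0],0],[0,[0,0,0],0]]}}

```text
t: 49.05
eef_pos: [0.4185, 0.1827, 0.1481]
eef_rot: [0.001, 0.645, 0.764, 0.001]
force: [0.2, -0.5, 0.2]
opening: 0.0852
grasp_force: 0.0
```

```bash
python3 -c "
from h import *
go(.418,.1824,.091,9.6)
"
```

```text
t49.05 TCP [0.4185 0.1827 0.1481] yaw 9.6 q6 0.12 turn 0.0 shift now [-0.2 -0.6 57.1] after turn [-0.2 -0.6 57.1] F [ 0.2 -0.5  0.2] open 0.0852 grip 0
```

Emit:
{"api": "step_arm", "payload": {"moves": [[0,[0,-0.5,30],0],[0,[0,0,20],0],[0,[0,0,7],0],[0,[0,0,0],0],[1,[0,0,0],0],[1,[0,0,0],0],[1,[0,0,0],0],[1,[0,0,0],0]], "force": 70}}

```text
t: 50.05
eef_pos: [0.4172, 0.1835, 0.0903]
eef_rot: [0.0, 0.645, 0.765, 0.001]
force: [0.7, -0.3, 2.1]
opening: 0.0289
grasp_force: 68.9
```

Emit:
{"api": "step_arm", "payload": {"moves": [[1,[0,0,0],0],[1,[0,0,0],0],[1,[0,0,0],0]]}}

```text
t: 50.42
eef_pos: [0.4171, 0.1835, 0.0903]
eef_rot: [0.0, 0.645, 0.765, 0.001]
force: [0.9, 1.4, 5.7]
opening: 0.0292
grasp_force: 69.2
```

Emit:
{"api": "step_arm", "payload": {"moves": [[1,[0,0,-20],0],[1,[0,0,-35],0],[1,[0,0,-40],5],[1,[0,0,0],5.1],[1,[0,0,0],0],[1,[0,0,0],0]]}}

```text
t: 51.18
eef_pos: [0.4158, 0.183, 0.1831]
eef_rot: [-0.001, 0.709, 0.705, -0.001]
force: [-0.4, 0.9, -0.7]
opening: 0.0289
grasp_force: 70.5
```

```bash
python3 -c "
from h import *
go(.563,.2335,.185,-.5)
"
```

```text
t51.17 TCP [0.4158 0.183  0.1831] yaw -0.3 q6 0.29 turn 0.2 shift now [ 51.2 147.   -2.4] after turn [ 51.8 146.8  -2.4] F [-0.4  0.9 -0.7] open 0.0289 grip 70
```

Emit:
{"api": "step_arm", "payload": {"moves": [[1,[13,37,0],0],[1,[13,37,0],0],[1,[13,37,0],0],[1,[12.5,36,0],0],[1,[0,0,0],0],[1,[0,0,0],0],[1,[0,0,0],0]]}}

```text
t: 52.05
eef_pos: [0.563, 0.2336, 0.1846]
eef_rot: [-0.0, 0.709, 0.705, -0.0]
force: [0.5, 0.0, -1.0]
opening: 0.0288
grasp_force: 70.5
```

```bash
python3 -c "
from h import *
go(.563,.2345,.185,-.5)
w=cam('wrist'); save('w11',w['image'])
dark(w,.06,(280,400,60,260),60,150)
"
```

```text
t52.05 TCP [0.563  0.2336 0.1846] yaw -0.4 q6 0.31 turn 0.1 shift now [ 0.9 -0.  -0.4] after turn [ 0.9 -0.  -0.4] F [ 0.5  0.  -1. ] open 0.0288 grip 70
px [371.  250.5] [21.4 10.7] [0.6141 0.1781] [(np.float64(0.023), np.float64(110.3)), (np.float64(0.0102), np.float64(21.5))]
px [318.  243.5] [31. 76.] [0.5626 0.1857] [(np.float64(0.0325), np.float64(87.6)), (np.float64(0.0722), np.float64(179.6))]
px [318.  171.5] [63. 16.] [0.563  0.2554] [(np.float64(0.0574), np.float64(89.2)), (np.float64(0.014), np.float64(179.6))]
```

View pics/w11.png

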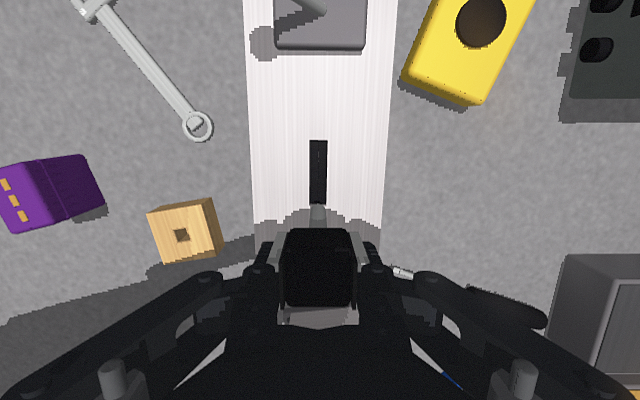

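Emit:
{"api": "step_arm", "payload": {"moves": [[1,[2,0,30],0],[1,[0,0,15],0],[1,[0,0,8],0],[1,[0,0,0],0],[1,[0,0,0],0]]}}

```text
t: 52.72
eef_pos: [0.5645, 0.236, 0.1328]
eef_rot: [0.0, 0.709, 0.705, 0.001]
force: [0.8, -0.1, -0.3]
opening: 0.0291
grasp_force: 70.5
```

Emit:
{"api": "step_arm", "payload": {"moves": [[1,[0,0,3],0],[1,[0,0,3],0],[1,[0,0,0],0],[1,[0,0,0],0]]}}

```text
t: 53.22
eef_pos: [0.564, 0.2358, 0.1256]
eef_rot: [-0.0, 0.709, 0.705, -0.0]
force: [-0.1, 0.3, -0.8]
opening: 0.0293
grasp_force: 70.6
```

Emit:
{"api": "step_arm", "payload": {"moves": [[1,[0,-0.8,1.5],0],[1,[0,0,1.5],0],[1,[0,0,0],0],[1,[0,0,0],0]]}}

```text
t: 53.72
eef_pos: [0.5638, 0.2359, 0.1253]
eef_rot: [0.001, 0.709, 0.705, 0.001]
force: [-2.4, -1.4, 8.1]
opening: 0.0291
grasp_force: 71.9
```

Emit:
{"api": "step_arm", "payload": {"moves": [[1,[2,0,0],0],[1,[0,0,0],0],[1,[2,0,0],0],[1,[0,0,0],0],[1,[2,0,0],0],[1,[0,0,0],0],[1,[0,0,0],0]]}}

```text
t: 54.6
eef_pos: [0.5644, 0.2402, 0.1253]
eef_rot: [0.002, 0.71, 0.705, 0.0]
force: [0.0, -5.1, 6.7]
opening: 0.0287
grasp_force: 71.5
```

Emit:
{"api": "step_arm", "payload": {"moves": [[1,[1.5,0,0],0],[1,[0,0,0],0],[1,[1.5,0,0],0],[1,[0,0,0],0],[1,[1.5,0,0],0],[1,[0,0,0],0],[1,[0,0,0],0]]}}

```text
t: 55.48
eef_pos: [0.5647, 0.2446, 0.1253]
eef_rot: [0.003, 0.71, 0.705, 0.0]
force: [-0.1, -3.0, 8.2]
opening: 0.0293
grasp_force: 71.5
```

Emit:
{"api": "step_arm", "payload": {"moves": [[1,[1.5,-1,0],0],[1,[0,0,0],0],[1,[1.5,0,0],0],[1,[0,0,0],0],[1,[1.5,0,0],0],[1,[0,0,0],0],[1,[0,0,0],0]]}}

```text
t: 56.35
eef_pos: [0.5639, 0.2494, 0.1253]
eef_rot: [0.003, 0.71, 0.705, 0.001]
force: [-0.7, -4.3, 6.1]
opening: 0.029
grasp_force: 71.4
```

Emit:
{"api": "step_arm", "payload": {"moves": [[1,[1.5,0,0],0],[1,[0,0,0],0],[1,[1.5,0,0],0],[1,[0,0,0],0],[1,[1.5,0,0],0],[1,[0,0,0],0],[1,[0,0,0],0]]}}

```text
t: 57.22
eef_pos: [0.5639, 0.2537, 0.1253]
eef_rot: [0.003, 0.71, 0.705, 0.001]
force: [0.6, -4.5, 6.3]
opening: 0.029
grasp_force: 71.5
```

Emit:
{"api": "step_arm", "payload": {"moves": [[1,[1.5,-0.5,0],0],[1,[0,0,0],0],[1,[1.5,0,0],0],[1,[0,0,0],0],[1,[1.5,0,0],0],[1,[0,0,0],0],[1,[0,0,0],0]]}}

```text
t: 58.1
eef_pos: [0.5634, 0.2584, 0.1252]
eef_rot: [0.003, 0.71, 0.705, 0.001]
force: [0.1, -3.5, 7.0]
opening: 0.0293
grasp_force: 71.5
```

Emit:
{"api": "step_arm", "payload": {"moves": [[1,[1.5,0,0],0],[1,[0,0,0],0],[1,[1.5,0,0],0],[1,[0,0,0],0],[1,[1.5,0,0],0],[1,[0,0,0],0],[1,[0,0,0],0]]}}

```text
t: 58.98
eef_pos: [0.5616, 0.2645, 0.1221]
eef_rot: [-0.0, 0.709, 0.705, -0.0]
force: [0.7, 1.0, -0.9]
opening: 0.0291
grasp_force: 70.6
```

Dropped in: z fell 3 mm and the force went to zero. I'll push down gently.

Emit:
{"api": "step_arm", "payload": {"moves": [[1,[0,0,3],0],[1,[0,0,3],0],[1,[0,0,0],0],[1,[0,0,0],0]]}}

```text
t: 59.48
eef_pos: [0.5621, 0.2644, 0.1164]
eef_rot: [0.0, 0.709, 0.705, 0.0]
force: [1.0, -0.5, -2.6]
opening: 0.0292
grasp_force: 70.2
```

Emit:
{"api": "step_arm", "payload": {"moves": [[1,[0,0,8],0],[1,[0,0,7],0],[1,[0,0,4],0],[1,[0,0,0],0],[1,[0,0,0],0]]}}

```text
t: 60.1
eef_pos: [0.5621, 0.2644, 0.0971]
eef_rot: [0.0, 0.709, 0.705, 0.0]
force: [4.2, 0.3, -4.1]
opening: 0.0288
grasp_force: 70.0
```

Emit:
{"api": "step_arm", "payload": {"moves": [[1,[0,0,2],0],[1,[0,0,1.5],0],[1,[0,0,0],0],[1,[0,0,0],0]]}}

```text
t: 60.6
eef_pos: [0.5621, 0.2645, 0.0953]
eef_rot: [0.0, 0.709, 0.705, 0.001]
force: [0.8, 0.9, 5.2]
opening: 0.0289
grasp_force: 71.3
```

Emit:
{"api": "step_arm", "payload": {"moves": [[0,[0,0,0],0],[0,[0,0,0],0],[0,[0,0,0],0],[0,[0,0,-50],0],[0,[0,0,-50],0],[0,[25,-25,-50],0],[0,[30,-25,0],0],[0,[0,0,0],0]]}}

```text
t: 61.6
eef_pos: [0.5107, 0.3216, 0.2451]
eef_rot: [-0.0, 0.708, 0.706, 0.001]
force: [0.5, -0.9, -0.0]
opening: 0.0851
grasp_force: 0.0
```

Emit:
{"api": "step_arm", "payload": {"moves": [[0,[0,0,0],0],[0,[0,0,0],0]]}}

```text
t: 61.85
eef_pos: [0.5125, 0.3188, 0.243]
eef_rot: [-0.0, 0.71, 0.704, -0.001]
force: [-0.4, 0.3, -0.1]
opening: 0.0856
grasp_force: 0.0
```

```bash
python3 -c "
from h import *
import pickle
w=cam('wrist'); pickle.dump(w,open('w12.pkl','wb')); save('w12',w['image'])
go(.509,.379,.148,-.4)
print(proj(w,(.509,.379,.14)),proj(w,(.562,.263,.113)),proj(w,(.564,.379,.075)))
dark(w,.14,(200,450,0,300),45,150)
c=cam('top'); dark(c,.113,(190,290,160,215),50,15)
"
```

```text
t61.90 TCP [0.5126 0.3188 0.2432] yaw -0.4 q6 0.47 turn -0.0 shift now [60.3 -3.9 95.1] after turn [60.3 -3.9 95.1] F [-0.8  0.1 -0.8] open 0.0855 grip 0
[313.30209896 129.37458   ] [368.61983159 248.33575803] [368.76015186 126.64738156]
px [419.1 279. ] [70.2 36.5] [0.6048 0.2441] [(np.float64(0.0732), np.float64(131.9)), (np.float64(0.0329), np.float64(47.9))]
px [216. 271.] [56. 32.] [0.4189 0.2536] [(np.float64(0.0573), np.float64(83.2)), (np.float64(0.0283), np.float64(179.6))]
px [367.  235.5] [47. 32.] [0.555  0.2877] [(np.float64(0.0444), np.float64(91.3)), (np.float64(0.0274), np.float64(179.6))]
px [332.  127.5] [33. 32.] [0.5238 0.3801] [(np.float64(0.0253), np.float64(89.5)), (np.float64(0.0249), np.float64(179.6))]
px [211. 208.] [ 8. 12.] [0.4905 0.3655] [(np.float64(0.0236), np.float64(6.0)), (np.float64(0.0352), np.float64(92.9))]
px [252.5 187. ] [ 8. 15.] [0.5587 0.2503] [(np.float64(0.024), np.float64(5.0)), (np.float64(0.0439), np.float64(92.8))]
px [210.6 193.1] [17.2 17.6] [0.5347 0.3713] [(np.float64(0.0522), np.float64(30.3)), (np.float64(0.0511), np.float64(118.8))]
px [199.7 173.8] [17.6 21.8] [0.5913 0.41  ] [(np.float64(0.0547), np.float64(26.4)), (np.float64(0.0642), np.float64(114.1))]
```

View pics/w12.png

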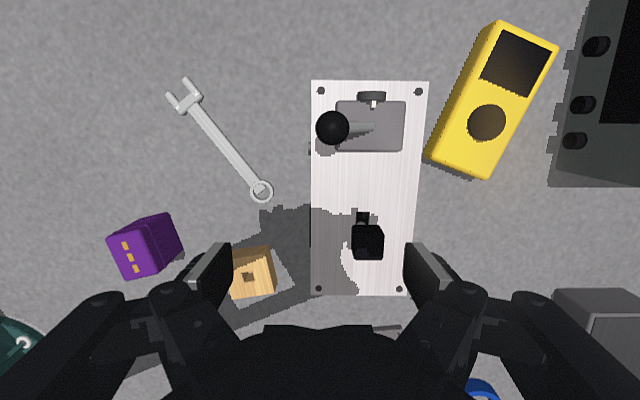

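The ball is at (332,127), leaning towards the robot by about 0.5 rad, and the pin head is home at (367,242). I'll move above the ball.

Emit:
{"api": "step_arm", "payload": {"moves": [[0,[30,5,0],0],[0,[31,5,0],0],[0,[0,0,30],0],[0,[0,0,0],0],[0,[0,0,0],0]]}}

```text
t: 62.58
eef_pos: [0.523, 0.3801, 0.2147]
eef_rot: [0.0, 0.71, 0.705, 0.0]
force: [-0.8, 1.0, 0.3]
opening: 0.0854
grasp_force: 0.0
```

```bash
python3 -c "
from h import *
go(.523,.380,.1575,-.4)
"
```

```text
t62.58 TCP [0.523  0.3801 0.2147] yaw -0.4 q6 0.55 turn -0.0 shift now [-0.2 -0.  57.2] after turn [-0.2 -0.  57.2] F [-0.8  1.   0.3] open 0.0854 grip 0
```

Emit:
{"api": "step_arm", "payload": {"moves": [[0,[0,0,30],0],[0,[0,0,20],0],[0,[0,0,7],0],[0,[0,0,0],0],[1,[0,0,0],0],[1,[0,0,0],0],[1,[0,0,0],0],[1,[0,0,0],0]], "force": 20}}

```text
t: 63.58
eef_pos: [0.5228, 0.3808, 0.1577]
eef_rot: [0.0, 0.709, 0.705, 0.0]
force: [0.3, 0.5, 1.2]
opening: 0.0242
grasp_force: 19.6
```

Emit:
{"api": "step_arm", "payload": {"moves": [[1,[0,0,0],0],[1,[0,0,0],0]]}}

```text
t: 63.82
eef_pos: [0.5228, 0.3808, 0.1576]
eef_rot: [0.0, 0.709, 0.705, 0.0]
force: [-0.1, 0.6, 2.5]
opening: 0.0239
grasp_force: 19.6
```

Emit:
{"api": "step_arm", "payload": {"moves": [[1,[0,5,-2.3],0],[1,[0,5,-2.2],0],[1,[0,10,-3.4],0],[1,[0,10.3,-1.9],0],[1,[0,10.6,-0.7],0],[1,[0,0,0],0],[1,[0,0,0],0],[1,[0,0,0],0]]}}

```text
t: 64.82
eef_pos: [0.5632, 0.3807, 0.168]
eef_rot: [-0.0, 0.709, 0.705, 0.0]
force: [-3.3, 2.1, 4.0]
opening: 0.0241
grasp_force: 20.5
```

```bash
python3 -c "
from h import *
go(.5637,.380,.168,-.4)
"
```

```text
t64.83 TCP [0.5632 0.3807 0.168 ] yaw -0.3 q6 0.52 turn 0.1 shift now [-0.7  0.5 -0. ] after turn [-0.7  0.5 -0. ] F [-3.3  2.1  4. ] open 0.0241 grip 20
```

Release, rise, and verify everything with the wrist and top cameras.

Emit:
{"api": "step_arm", "payload": {"moves": [[0,[0,0,0],0],[0,[0,0,0],0],[0,[0,0,0],0],[0,[0,0,-40],0],[0,[0,0,-40],0],[0,[-40,-40,0],0],[0,[-40,-50,0],0],[0,[0,-40,0],0]]}}

```text
t: 65.82
eef_pos: [0.433, 0.2998, 0.2475]
eef_rot: [0.0, 0.711, 0.704, -0.0]
force: [0.4, 0.4, 0.5]
opening: 0.0856
grasp_force: 0.0
```

Emit:
{"api": "step_arm", "payload": {"moves": [[0,[0,0,0],0],[0,[0,0,0],0]]}}

```text
t: 66.08
eef_pos: [0.4349, 0.3022, 0.2479]
eef_rot: [0.0, 0.709, 0.705, 0.001]
force: [-0.6, -0.3, 0.2]
opening: 0.0854
grasp_force: 0.0
```

```bash
python3 -c "
from h import *
go(.5,.3,.25,0)
w=cam('wrist')
print(proj(w,(.5635,.380,.16)),proj(w,(.562,.263,.113)))
dark(w,.16,(330,640,0,200),45,150)
dark(w,.113,(330,640,150,330),45,150)
c=cam('top'); s=cam('scene')
print('top ball',proj(c,(.5635,.38,.16)),'pin',proj(c,(.562,.263,.113)))
dark(c,.16,(190,290,160,215),60,8)
print('scene ball',proj(s,(.5635,.38,.16)),'pin',proj(s,(.562,.263,.113)))
dark(s,.16,(300,430,230,360),45,15)
import io,contextlib
b=io.StringIO()
with contextlib.redirect_stdout(b): whites(c,.082,60)
print('\n'.join(l for l in b.getvalue().split('\n') if l.startswith(('[33','[35','[38'))))
b=io.StringIO()
with contextlib.redirect_stdout(b): whites(c,.056,40)
print('\n'.join(l for l in b.getvalue().split('\n') if l.startswith(('[44','[45'))), proj(c,(.539,-.344,.056)))
"
```

```text
t66.08 TCP [0.4349 0.3022 0.2479] yaw -0.4 q6 0.51 turn -0.4 shift now [-1.8 65.2 -2. ] after turn [-2.2 65.1 -2. ] F [-0.6 -0.3  0.2] open 0.0854 grip 0
[494.77010307 104.10026761] [446.16626942 230.49776969]
px [631.5 125.5] [17. 15.] [0.6673 0.3643] [(np.float64(0.0127), np.float64(105.6)), (np.float64(0.0111), np.float64(179.7))]
px [556.4 104.1] [33.8 33.9] [0.6083 0.3795] [(np.float64(0.0269), np.float64(137.1)), (np.float64(0.0214), np.float64(43.1))]
px [585.4  48.2] [53.7 55.5] [0.6206 0.416 ] [(np.float64(0.0408), np.float64(157.1)), (np.float64(0.0321), np.float64(71.3))]
px [496.5 286. ] [ 86. 187.] [0.6227 0.1977] [(np.float64(0.103), np.float64(94.2)), (np.float64(0.1885), np.float64(179.6))]
px [448. 225.] [32. 26.] [0.5632 0.2685] [(np.float64(0.0339), np.float64(95.9)), (np.float64(0.0253), np.float64(179.6))]
top ball [204.75922838 179.07340167] pin [248.24152802 185.67983771]
px [202.5 210. ] [16.5 24.1] [0.4746 0.377 ] [(np.float64(0.0479), np.float64(32.2)), (np.float64(0.0672), np.float64(120.3))]
px [253. 187.] [ 8. 16.] [0.5472 0.241 ] [(np.float64(0.0231), np
[... 370 characters left out ...]
4(29.1))]
px [393.4 235.7] [13.   8.9] [0.4302 0.2407] [(np.float64(0.0373), np.float64(63.1)), (np.float64(0.0221), np.float64(162.0))]
[333.5 185. ] [0.5845 0.0156] tray [0.0007 0.0879] [(np.float64(0.0551), np.float64(2.7)), (np.float64(0.0387), np.float64(92.9))]
[357.  184.1] [ 0.5907 -0.0539] tray [-0.0001  0.0182] [(np.float64(0.0542), np.float64(6.3)), (np.float64(0.0392), np.float64(97.5))]
[380.7 182.8] [ 0.5982 -0.1242] tray [ 0.0004 -0.0525] [(np.float64(0.0536), np.float64(7.0)), (np.float64(0.0407), np.float64(98.9))]
[451.8 207.5] [ 0.5395 -0.3444] tray [-0.0801 -0.2657] [(np.float64(0.0537), np.float64(5.2)), (np.float64(0.0201), np.float64(98.6))] [451.67454476 207.63740583]
```

```bash
python3 -c "
from h import *
w=cam('wrist'); g=w['image'].max(2); sat=cv2.cvtColor(w['image'],cv2.COLOR_BGR2HSV)[...,1]
print(g[60:150:5,440:580:5]); print(sat[104,470:575:6])
for th in (60,80): dark(w,.16,(460,540,60,160),th,60)
"
```

```text
[[150 147 152 153 161 152 151 146 152 154 151 159 159 149 150 142 157 116
  113 126 221 241  31  32  33  32  30  28]
 [231 232 225 228 226 221 222 226 223 230 218 225 223 144 156 149  85 118
  124 166 232 243 245 194  32  30  30  27]
 [231 230 233 229 227 223 222 221 221 220 228 164 216 152 148 151 115 121
  122 229 242 243 242 242 246 254  96  27]
 [ 58  70  84  85  83 193 221 217 218 215  67  93 220 156 154 146 117 130
  170 234 243 243 242 243 242 243 242 255]
 [ 63  73  83  73  84 246 225 223 218 217 220 223 220 151 154 121 125 127
  226 243 242 243 241 241 242 242 242 242]
 [141  66 102 237 135 126 130 130 127 223 223 208 210 160  91 125 126 183
  235 243 242 242 242 242 242 243 242 241]
 [135 135  82 130 136 133 135 133 134  38  65  68  71  69  65 126 134 225
  242 242 241 249  45  28  24  24 253 242]
 [133 135 135 133 132 130 133 135  46  60  70  74  75  77  72  85 191 235
  241 242 253  41  35  36  33  28  29 244]
 [136 132 134 132 132 133 126 109  58  65  69  74  83  80  77  66 225 241
  242 246  44  44  44  40  34  29  35 255]
 [134  91  93  87  84  84  88  47  60  69  71  
[... 758 characters left out ...]
 241 159 155]
 [171 231 227 224 227 229 225 222 228 222 225 167 232 238 238 238 238 238
  238 239 240 239 240 239 240 236 152 150]
 [224 229 227 229 228 227 222 222 226 226 237 121 192 223 238 239 238 238
  239 237 239 239 239 240 242 155 150 145]]
[  3  29  41  40  50  52  60  71 167 165 165  42  97  61  54  22  26  64]
px [484.3 100.1] [15.5 37.6] [0.5553 0.3826] [(np.float64(0.0119), np.float64(157.9)), (np.float64(0.0245), np.float64(71.9))]
px [536.5 109.5] [23.  5.] [0.5942 0.3759] [(np.float64(0.0163), np.float64(101.0)), (np.float64(0.0036), np.float64(179.6))]
px [495. 104.] [34.  42.9] [0.5635 0.3798] [(np.float64(0.0255), np.float64(123.4)), (np.float64(0.0284), np.float64(26.5))]
```

```bash
python3 -c "
from h import *
print(manip.sign_off())"
```

```text
the job is handed in; nothing more can be done
None
```

I handed in the job at about 66 s of the 210 s limit: all three packs in a row at one-spacer gaps, spacer back on its pad, pin fully home and lever upright, each checked by camera or tool position; `sign_off` returned no verdict.

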